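Shift the plate shaker into third gear and start it

ROBOT

A 6-joint arm with a two-finger parallel gripper is mounted at the origin on the work surface. World frame = base frame: x ahead of the robot, y to its left, z up, the work surface at z = 0. Lengths are in m, angles in rad, forces in N, time in s.
With the tool pointing down it reaches from about 0.425 to 0.95 m from the base axis. Payload 3.5 kg.
Tool frame: the origin (TCP) lies on the mounting face of the last link; the fingertips stand 173 mm ahead of it and the grasp point (between the pads) lies 155 mm ahead of it; z points along the fingers, x is the direction in which the jaws open and shut, and the axes are right-handed (so a half turn about z gives the same grasp; the last joint's range is limited). The gripper opens to 85 mm and grips with 20 to 120 N. Pads are 22 mm wide; open, the fingers measure 114 mm over their backs; the gripper's body (76 mm by 85 mm) begins 54 mm behind the grasp point. The pads swing forward as they close: fully open they stand 13 mm farther back than shut.
Start: joints at [-1.251, 0.286, 1.577, -0, 1.279, -0.15], TCP at [0.306, -0.602, 0.405] pointing down, gripper open.
Joint ranges: [-2.77, 2.77], [-0.9, 2.22], [0.21, 2.48], [-1.53, 4.67], [0.24, 2.81], [-2.84, 2.84]. Speed limits (rad/s): [2.79, 2.79, 3.14, 3.14, 3.14, 3.14].

INTERFACE

Orientations are given as a unit quaternion [x, y, z, w].
In Python, from plant import get_state, read_camera, sign_off gives the robot as it stands.
- The arm moves only by the shell command python3 -m jog 'ROWS' [FORCE]. ROWS is JSON, a list of rows, each an object of numbers: "grip": the closure, from 0 (fully open) to 1 (shut); "x", "y", "z": the shift along the tool's x, y, z in mm; "rx", "ry", "rz": the turn, a rotation vector about the tool's x, y, z in degrees. A call has 1 to 8 rows; each row shifts and turns the commanded pose from where the row before left it, along the tool's axes as they then stand; what a row does not reach is not made up. A row lasts 1/12 s, in which the tool goes at most 41.7 mm and 7.16 degrees, less where a joint would pass 70% of its speed; a pose out of reach is approached as far as the arm can. A call with a gripper value outside its range is refused whole. The fingers move at their own pace and stop on an object; FORCE is the grip in N (left out, the last holds). Time passes only in rows, so rows that do not move let the fingers close. It gives the time, the measured TCP pose, the force and the opening at its end, in the units of the state.
- get_state(): the state, without advancing time (a new reading comes with each control period).
- read_camera(name): name is "scene" or "top" or "wrist"; returns a dict with "frame" (400x640x3 uint8, red, green, blue), "intrinsics" (3x3 intrinsics, pixels), "R" (3x3) and "t" (3): a world point X has camera coordinates R X + t. Camera axes: x right, y down, z forward; pixel columns grow to the right and rows downward; lengths in m; the calibration is good to about 2 mm. A picture is of the moment at which its call begins. There is no depth.
- sign_off(): hands the job in, once; it reports no verdict.
The state is a dict: "time": time; "qpos": joint angles; "dq": joint speeds; "joint_efforts": joint torques, N m; "eef_pos": TCP position; "tcp_rot": TCP orientation; "contact_force": force on the tool from outside, world axes, zero at the start; "wrist_torque": the same for the moment, N m; "opening": opening from 0.0 (shut) to 1.0 (fully open).
Only numpy, scipy, OpenCV 4.12 (cv2) and the standard library are available. Lean on these libraries where they do the work, as an engineer would, in place of code of your own. Each camera call takes 0.05 s, during which the arm holds its last target.

TASK

Put the lab plate shaker into third gear by pushing its lever through the H-shaped gate with the closed fingertips, never taking it between the fingers: along the left-hand leg to the crossbar, across to the right-hand leg, then forward (away from you) all the way home into the third slot. Then press the round start button on the small control pod fully down and let it come up again. Do not force the lever, do not press start before it is in third, and leave the labware around undisturbed.

Things in the scene. Friction and masses are not known exactly. Their poses are not given: they have to be found in the camera images.
- shaker: White plate shaker, fixed, turned up to 0.3 rad. Origin on the table under the centre of its H gate; x forward (away from the robot), y left, z up. Front console 150 (x) x 170 (y) mm, top face (aluminium gate plate, 6 mm thick) 90 mm above the table. Behind it, 76 to 296 mm forward and 240 mm wide, the shaking platform, all below 70 mm
- gate_centre (a point): Centre of the H gate on the plate's top face, 90 mm above the table, axes as the shaker's. Two legs along x, centred 16 mm left and right, 14 mm wide, +-29 mm long, joined by a crossbar 18 mm wide (+-9 mm in x) with rounded corners. Slots: first left forward, second left back, third right forward, fourth right back. The stem cannot leave the slots
- third_slot_end (a point): Where the stem's axis crosses the upper face of the gate plate when the lever is fully home in third: 24 mm forward and 16 mm right of the gate centre. (The knob, higher up, is then about 43 mm forward and 29 mm right of the gate centre)
- lever_knob (a point): Centre of the lever's knob, an upright black cylinder 30 mm across and 40 mm tall (+-20 mm along the lever) on a steel stem 10 mm thick. The lever pivots in a gimbal 10 mm above the table below the gate centre, the knob's centre is 150 mm from the pivot, so 160 mm above the table when upright and some 150 mm in the slot ends
- lever_across (a joint): Sideways lean of the lever, rad, about the shaker's x axis: positive leans right. About -0.20 in the left leg, +0.20 in the right leg (play +-0.025). 1 rad moves the knob about 150 mm. Stays where left: about 1.5 N at the knob moves it
- lever_fore (a joint): Forward lean of the lever, rad: 0 upright, positive away from the robot. Passes the crossbar only within about +-0.05; the slots end at about +-0.29. 1 rad moves the knob about 150 mm. Stays where left: about 1.5 N at the knob moves it. Starts anywhere along the left leg, between -0.25 and +0.25
- pod: Small white control pod, fixed, 90 (x) x 70 (y) x 40 mm high, origin under its centre; it stands left or right of the console, about 200 mm from the gate centre. Carries the start button
- start_top (a point): Centre of the top face of the start button: round, metal, 32 mm across, facing up, 62 mm above the table when up, in a grey collar 48 mm across whose top is 52 mm above the table
- start (a joint): Travel of the start button, m: 0 up, 0.006 fully down; springs back; fully down takes 5 N
- tube_rack: Bystander, fixed: yellow rack 110 x 70 x 47 mm with three capped tubes standing up to 106 mm above the table; on the other side of the console from the pod. Origin under its centre
- jar: Bystander, loose: screw-cap jar 36 mm across, 55 mm tall, standing close to the console's left side. Origin under its centre
- vial: Bystander, loose: amber vial 28 mm across, 60 mm tall, standing close to the console's right side. Origin under its centre
- marker: Bystander, loose: pen 130 mm long, 14 mm thick, lying in front of the console. Origin under its middle
- pipette: Bystander, loose: hand pipette 260 mm long, 26 mm thick, lying far left. Origin on its underside near the middle
- tip_box: Bystander, loose: blue box with clear lid, 122 x 87 x 65 mm, right of the shaking platform. Origin under its centre
- bottle: Bystander, loose: amber bottle 64 mm across, 130 mm tall, left of the shaking platform. Origin under its centre
- well_plate: Bystander, loose: clear well plate 84 x 126 x 15 mm lying in its frame on the shaking platform. Origin under its centre, 54 mm above the table
Things that resemble listed ones, but are neither listed nor needed, are in the scene too. What is shaped like the pod but green is not meant.

How it is judged:
By the outcome, as a careful person would: the job done as asked, in the order asked, and still so for the second after the job is handed in, with the robot touching nothing.
It also fails if it takes over 69 s, if anything falls off the work surface, if the arm or the gripper's body presses on something with over 40 N, if the wrist force passes 120 N, or if a joint passes its speed limit or range.

## Working session

There is one attempt and no reset: what is moved stays moved. The work goes in short steps, Python scripts to look and compute and a shell command to move; the robot and the scene stay as the last step left them, time stands still between calls to the robot, and variables do not carry over. Pictures are saved under pics/ and viewed, and the job is handed in when it is done.

```bash
mkdir -p pics; ls; python3 - <<'E'
from plant import get_state, read_camera
import cv2, numpy as np
s=get_state(); print({k:np.round(v,3).tolist() for k,v in s.items()})
for n in ["scene","top","wrist"]:
    c=read_camera(n); cv2.imwrite(f"pics/{n}0.png",c["frame"][:,:,::-1])
    np.savez(f"pics/{n}0.npz",**c)
    print(n,np.round(c["intrinsics"],1).tolist(),np.round(-np.array(c["R"]).T@c["t"],3),np.round(c["R"],3).tolist())
E
```

```text
pics
{'time': 0.0, 'qpos': [-1.251, 0.287, 1.578, 0.0, 1.279, -0.15], 'dq': [0.0, 0.001, -0.001, 0.0, 0.002, -0.001], 'joint_efforts': [-0.001, -40.599, -29.263, -0.0, 0.006, -0.0], 'eef_pos': [0.306, -0.602, 0.403], 'tcp_rot': [0.852, -0.523, -0.001, -0.001], 'contact_force': [-0.066, -0.286, -0.597], 'wrist_torque': [-0.026, 0.023, 0.016], 'opening': 1.0}
scene [[452.3, 0.0, 317.9], [0.0, 452.3, 198.6], [0.0, 0.0, 1.0]] [ 1.246 -0.189  0.936] [[0.352, 0.936, 0.0], [0.704, -0.264, -0.66], [-0.618, 0.232, -0.752]]
top [[451.6, 0.0, 319.5], [0.0, 451.6, 204.3], [0.0, 0.0, 1.0]] [0.456 0.058 1.015] [[-0.014, -1.0, -0.006], [-0.99, 0.015, -0.142], [0.142, 0.003, -0.99]]
wrist [[337.0, 0.0, 320.6], [0.0, 337.0, 199.1], [0.0, 0.0, 1.0]] [ 0.372 -0.568  0.371] [[0.452, -0.892, -0.003], [-0.852, -0.433, 0.293], [-0.263, -0.129, -0.956]]
```

View pics/scene0.png

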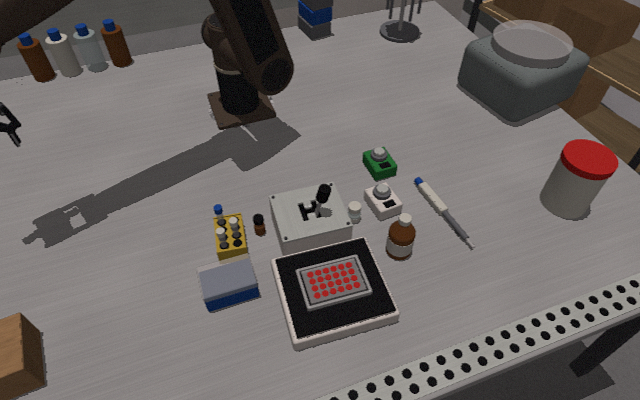

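View pics/top0.png

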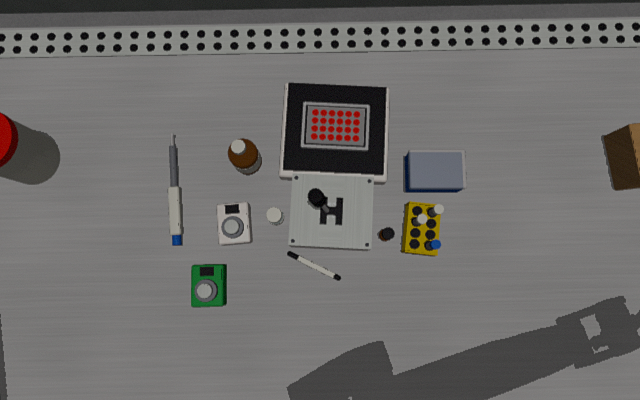

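Top view: console at about (332,212), knob (317,197) leaning left-forward, and two pod-like things. The white one is at (233,223) and the green one at (208,285). The white one fits "small white pod, left of console". I'll confirm it in an enlarged crop.

```bash
python3 - <<'E'
import cv2
a=cv2.imread("pics/top0.png"); cv2.imwrite("pics/top0c.png",cv2.resize(a[165:315,185:385],None,fx=4,fy=4,interpolation=cv2.INTER_CUBIC))
a=cv2.imread("pics/scene0.png"); cv2.imwrite("pics/scene0c.png",cv2.resize(a[140:260,250:410],None,fx=5,fy=5,interpolation=cv2.INTER_CUBIC))
E
```

```text
(no output)
```

View pics/top0c.png

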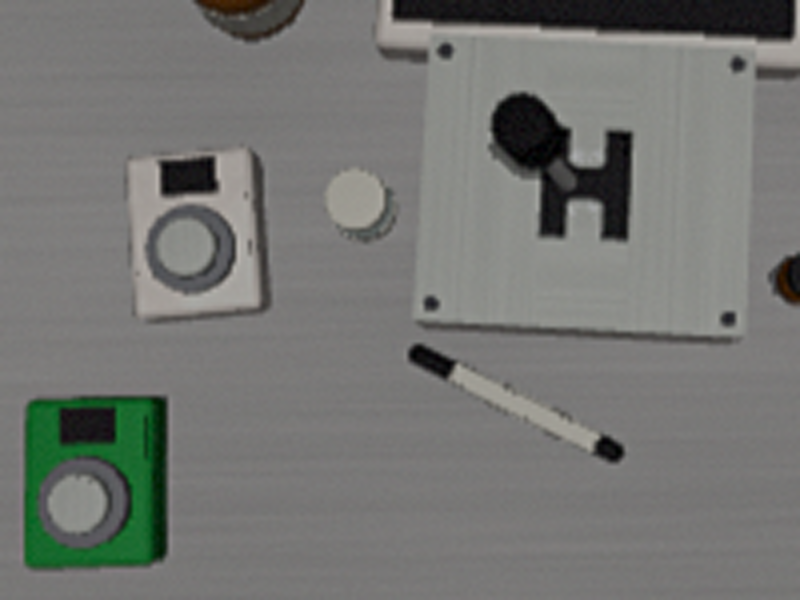

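View pics/scene0c.png

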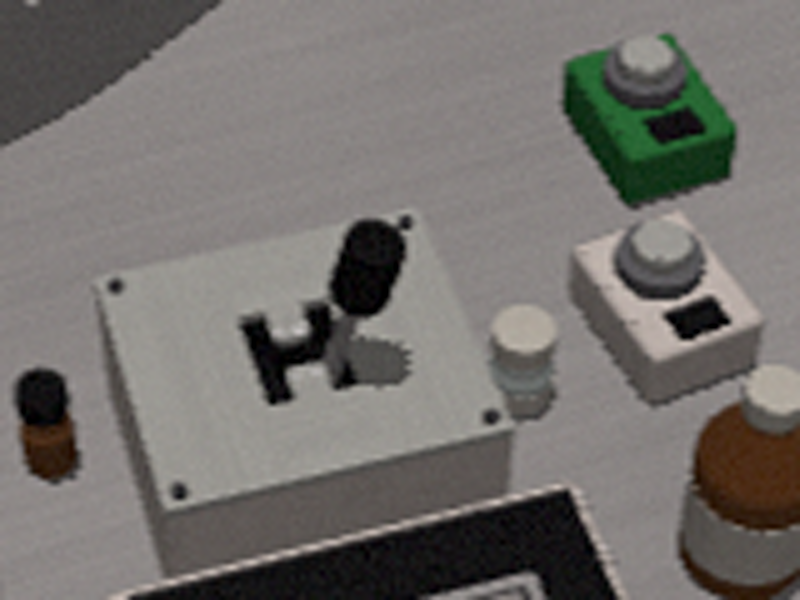

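The crop confirms the white pod with its button at about (230.7,226), and the green one is the decoy. Next I measure everything in both views.

```bash
cat > h.py <<'E'
import numpy as np, cv2
def load(n): 
    c=dict(np.load(f"pics/{n}.npz")); return c
def ray(c,uv):
    d=np.linalg.inv(c["intrinsics"])@np.array([uv[0],uv[1],1.]); R=np.array(c["R"])
    return -R.T@np.array(c["t"]), R.T@d
def onz(c,uv,z):
    o,d=ray(c,uv); return o+d*(z-o[2])/d[2]
def tri(c1,u1,c2,u2):
    o1,d1=ray(c1,u1);o2,d2=ray(c2,u2)
    A=np.stack([d1,-d2],1); s=np.linalg.lstsq(A,o2-o1,rcond=None)[0]
    p,q=o1+s[0]*d1,o2+s[1]*d2
    return (p+q)/2,np.linalg.norm(p-q)
def blob(c,uv,r,fn):
    f=c["frame"].astype(int); u,v=map(int,np.round(uv)); best=None
    m=np.zeros(f.shape[:2],np.uint8); m[v-r:v+r+1,u-r:u+r+1]=fn(f[v-r:v+r+1,u-r:u+r+1])
    n,l,st,ce=cv2.connectedComponentsWithStats(m)
    i=1+np.argmax(st[1:,4]); return ce[i],st[i]
E
python3 - <<'E'
from h import *
T=load("top0");S=load("scene0")
cv=lambda x,y,k,ox,oy:((x+.5)/k-.5+ox,(y+.5)/k-.5+oy)
tp=[cv(x,y,4,185,165) for x,y in [(445,50),(737,64),(728,319),(431,303)]] # FL FR BR BL
sc=[cv(x,y,5,250,140) for x,y in [(490,416),(179,491),(116,286),(405,222)]]
dark=lambda f:(f.max(2)<125).astype(np.uint8)
for c,P,nm in((T,tp,"top"),(S,sc,"scene")):
    W=[]
    for p in P:
        b=blob(c,p,3,dark); W.append(onz(c,p,.09))
    W=np.array(W); m=W.mean(0); dx=(W[0]+W[1]-W[2]-W[3])[:2]/2; dy=(W[0]+W[3]-W[1]-W[2])[:2]/2
    print(nm,np.round(W[:,:2],4).tolist(),m.round(4),np.linalg.norm(dx),np.linalg.norm(dy),np.arctan2(dx[1],dx[0]),np.arctan2(-dy[0],dy[1]))
for c,P in((T,[(565,130),(634,131),(630,240),(539,236)]),(S,[])):
    for x,y in P: print("H",onz(c,cv(x,y,4,185,165),.09).round(4))
bt=cv(185,247,4,185,165);bs=cv(666,243,5,250,140)
print("button",onz(T,bt,.062),onz(S,bs,.062),tri(T,bt,S,bs))
bt=cv(519,122,4,185,165);bs=cv(373,240,5,250,140)
print("knobtop",tri(T,bt,S,bs))
bt=cv(358,197,4,185,165);bs=cv(526,331,5,250,140)
print("jar",tri(T,bt,S,bs), "pod corners",[onz(T,cv(x,y,4,185,165),.04).round(3).tolist() for x,y in((128,160),(252,150),(262,308),(138,318))])
E
```

```text
top [[0.6469, 0.1093], [0.6372, -0.0427], [0.5048, -0.0342], [0.5152, 0.1174]] [0.576  0.0375 0.09  ] 0.13234104330284138 0.1521656159899599 -0.06281078970294492 -0.06630420846433348
scene [[0.647, 0.1115], [0.637, -0.0404], [0.5053, -0.031], [0.5154, 0.1203]] [0.5762 0.0401 0.09  ] 0.13193723532455687 0.15190400628533907 -0.06889161475261454 -0.0657580478230398
H [0.6037 0.0474 0.09  ]
H [0.6027 0.0117 0.09  ]
H [0.546 0.015 0.09 ]
H [0.5488 0.0617 0.09  ]
button [0.54849421 0.24941523 0.062     ] [0.55333986 0.25312741 0.062     ] (array([0.54972832, 0.25264084, 0.05789415]), np.float64(0.004960734475671515))
knobtop (array([0.59441166, 0.07055262, 0.17555206]), np.float64(0.0012632712712614008))
jar (array([0.57575039, 0.1610833 , 0.0529975 ]), np.float64(0.005069961688423975)) pod corners [[0.599, 0.286, 0.04], [0.603, 0.218, 0.04], [0.517, 0.212, 0.04], [0.513, 0.279, 0.04]]
```

Gate centre is at about (0.576, 0.039) with yaw -0.066. The screw spacing agrees in both views. The lever leans -0.19 across and about +0.095 forward, so it needs a push back first. The button is at about (0.550, 0.251). I'll close the gripper and turn the tool to the shaker's axes.

```bash
python3 -m jog '[{"grip":1,"rz":-3},{"grip":1,"rz":-6},{"grip":1,"rz":-7},{"grip":1,"rz":-7},{"grip":1,"rz":-7},{"grip":1,"rz":-7},{"grip":1,"rz":-7},{"grip":1,"rz":-7}]' 20; python3 -m jog '[{"grip":1,"rz":-5},{"grip":1,"rz":-3.3},{"grip":1}]'
```

```text
$[0]: bad value
$[0]: bad value
```

```bash
python3 -m jog '[{"grip":1,"x":0,"y":0,"z":0,"rx":0,"ry":0,"rz":-3},{"grip":1,"x":0,"y":0,"z":0,"rx":0,"ry":0,"rz":-6}]' 20
```

```text
time: 0.32
eef_pos: [0.3056, -0.6017, 0.4041]
tcp_rot: [0.891, -0.453, -0.0, -0.0]
contact_force: [-1.4, 0.0, -0.2]
opening: 0.75
```

```bash
python3 -m jog '[{"grip":1,"x":0,"y":0,"z":0,"rx":0,"ry":0,"rz":-7},{"grip":1,"x":0,"y":0,"z":0,"rx":0,"ry":0,"rz":-7},{"grip":1,"x":0,"y":0,"z":0,"rx":0,"ry":0,"rz":-7},{"grip":1,"x":0,"y":0,"z":0,"rx":0,"ry":0,"rz":-7},{"grip":1,"x":0,"y":0,"z":0,"rx":0,"ry":0,"rz":-7},{"grip":1,"x":0,"y":0,"z":0,"rx":0,"ry":0,"rz":-7},{"grip":1,"x":0,"y":0,"z":0,"rx":0,"ry":0,"rz":-5},{"grip":1,"x":0,"y":0,"z":0,"rx":0,"ry":0,"rz":-3.3}]'
python3 -m jog '[{"grip":1,"x":7,"y":-17,"z":0,"rx":0,"ry":0,"rz":0},{"grip":1,"x":14,"y":-34,"z":0,"rx":0,"ry":0,"rz":0},{"grip":1,"x":14,"y":-34,"z":0,"rx":0,"ry":0,"rz":0},{"grip":1,"x":14,"y":-34,"z":0,"rx":0,"ry":0,"rz":0},{"grip":1,"x":14,"y":-34,"z":0,"rx":0,"ry":0,"rz":0},{"grip":1,"x":14,"y":-34,"z":0,"rx":0,"ry":0,"rz":0},{"grip":1,"x":14,"y":-34,"z":0,"rx":0,"ry":0,"rz":0},{"grip":1,"x":7,"y":-17,"z":0,"rx":0,"ry":0,"rz":0}]'; python3 -c "
from plant import get_state as g
print(g()['qpos'])"
```

```text
time: 0.98
eef_pos: [0.3056, -0.6017, 0.4041]
tcp_rot: [1.0, -0.031, -0.0, -0.0]
contact_force: [0.2, 0.8, 0.5]
opening: -0.004
time: 1.65
eef_pos: [0.4202, -0.3675, 0.4043]
tcp_rot: [0.999, -0.032, -0.0, -0.001]
contact_force: [0.1, -0.3, -0.9]
opening: -0.003
[-9.00573696e-01  3.01476795e-02  1.86668111e+00  1.27129098e-03
  1.24622304e+00 -8.37210306e-01]
```

```bash
python3 -m jog '[{"grip":1,"x":7,"y":-17,"z":0,"rx":0,"ry":0,"rz":0},{"grip":1,"x":14,"y":-34,"z":0,"rx":0,"ry":0,"rz":0},{"grip":1,"x":14,"y":-34,"z":0,"rx":0,"ry":0,"rz":0},{"grip":1,"x":14,"y":-34,"z":0,"rx":0,"ry":0,"rz":0},{"grip":1,"x":14,"y":-34,"z":0,"rx":0,"ry":0,"rz":0},{"grip":1,"x":14,"y":-34,"z":0,"rx":0,"ry":0,"rz":0},{"grip":1,"x":14,"y":-34,"z":0,"rx":0,"ry":0,"rz":0},{"grip":1,"x":14,"y":-34,"z":0,"rx":0,"ry":0,"rz":0}]'
python3 -m jog '[{"grip":1,"x":14,"y":-34,"z":0,"rx":0,"ry":0,"rz":0},{"grip":1,"x":14,"y":-34,"z":0,"rx":0,"ry":0,"rz":0},{"grip":1,"x":14,"y":-34,"z":0,"rx":0,"ry":0,"rz":0},{"grip":1,"x":14,"y":-34,"z":0,"rx":0,"ry":0,"rz":0},{"grip":1,"x":14,"y":-34,"z":0,"rx":0,"ry":0,"rz":0},{"grip":1,"x":14,"y":-34,"z":0,"rx":0,"ry":0,"rz":0},{"grip":1,"x":8,"y":-20,"z":0,"rx":0,"ry":0,"rz":0},{"grip":1,"x":0,"y":0,"z":0,"rx":0,"ry":0,"rz":0}]'
cat >> h.py <<'E'
G=np.array([.576,.039]); PSI=-.066
def sh(p):
    d=np.array(p[:2])-G; c,s=np.cos(PSI),np.sin(PSI); return np.array([d[0]*c+d[1]*s,-d[0]*s+d[1]*c])*1000
def snap(name,tag,box=None,k=4):
    from plant import read_camera
    c=read_camera(name); np.savez(f"pics/{tag}.npz",**c); f=c["frame"][:,:,::-1]
    if box: u,v,w,h=box; f=cv2.resize(f[v:v+h,u:u+w],None,fx=k,fy=k,interpolation=cv2.INTER_CUBIC)
    cv2.imwrite(f"pics/{tag}.png",f); return c
E
python3 - <<'E'
from h import *
from plant import get_state
s=get_state(); print(sh(s["eef_pos"]),s["eef_pos"][2],s["contact_force"],s["tcp_rot"],s["qpos"])
snap("wrist","w1");snap("scene","s1",(250,100,160,120),5);snap("top","t1",(185,140,200,150),4)
E
```

```text
time: 2.32
eef_pos: [0.541, -0.1215, 0.4045]
tcp_rot: [0.999, -0.033, -0.0, -0.0]
contact_force: [1.1, 0.0, 0.3]
opening: 0.0
time: 2.98
eef_pos: [0.648, 0.098, 0.404]
tcp_rot: [1.0, -0.031, -0.0, -0.001]
contact_force: [-0.7, -0.8, 0.6]
opening: -0.002
[67.95966633 63.59261504] 0.4040028974619809 [-0.7036593  -0.78890949  0.6085129 ] [ 9.99526821e-01 -3.07508655e-02 -1.29312920e-04 -7.08843074e-04] [-4.68681992e-03  2.44397139e-01  1.62892871e+00  1.49158640e-03
  1.26848871e+00  5.63803849e-02]
```

View pics/w1.png

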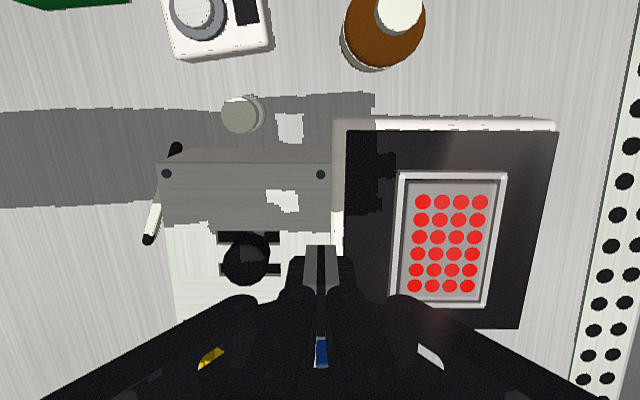

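View pics/s1.png

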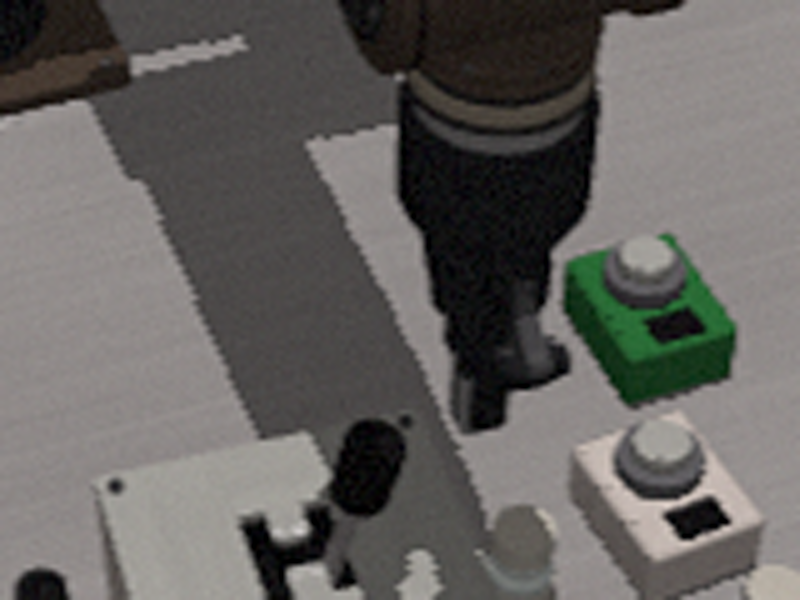

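Wrist view: the closed fingertips (287–355, 245) are about 30 mm thick along the jaws. The knob is at (246,262), behind them, and clear. I'll shift over and descend on the far side of the knob.

```bash
python3 -m jog '[{"grip":1,"x":0,"y":15,"z":0,"rx":0,"ry":0,"rz":0},{"grip":1,"x":0,"y":19,"z":0,"rx":0,"ry":0,"rz":0},{"grip":1,"x":0,"y":0,"z":20,"rx":0,"ry":0,"rz":0},{"grip":1,"x":0,"y":0,"z":25,"rx":0,"ry":0,"rz":0},{"grip":1,"x":0,"y":0,"z":25,"rx":0,"ry":0,"rz":0},{"grip":1,"x":0,"y":0,"z":11,"rx":0,"ry":0,"rz":0},{"grip":1,"x":0,"y":0,"z":0,"rx":0,"ry":0,"rz":0}]'
python3 - <<'E'
from h import *
from plant import get_state
s=get_state(); print(sh(s["eef_pos"]),s["eef_pos"][2],s["contact_force"],s["tcp_rot"])
snap("wrist","w2");snap("scene","s2",(250,100,160,120),5)
E
```

```text
time: 3.72
eef_pos: [0.6436, 0.0582, 0.3198]
tcp_rot: [0.999, -0.034, -0.004, 0.0]
contact_force: [-0.3, -0.5, 0.4]
opening: 0.002
[66.19233    23.64061615] 0.319831059297232 [-0.29098143 -0.53077753  0.36126563] [ 9.99410174e-01 -3.41413159e-02 -3.69712770e-03  7.04236660e-05]
```

View pics/s2.png

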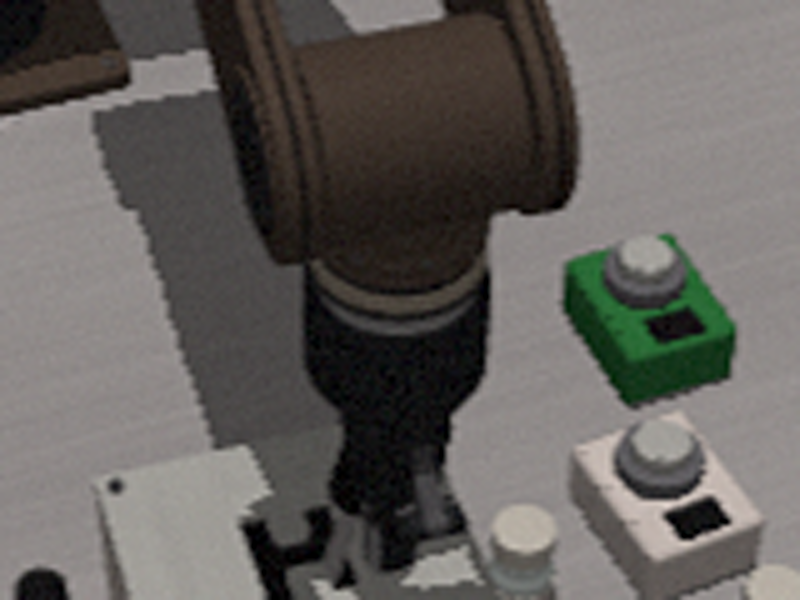

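View pics/w2.png

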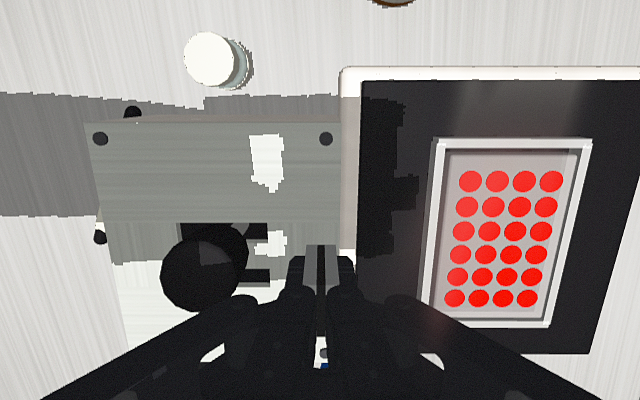

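Fingertips are past the far side of the knob (knob at (205,268) in the wrist view), tips at z≈0.147. I'll centre sideways and push back gently.

```bash
python3 -m jog '[{"grip":1,"x":-4,"y":-5,"z":0,"rx":0,"ry":0,"rz":0},{"grip":1,"x":-6,"y":0,"z":0,"rx":0,"ry":0,"rz":0},{"grip":1,"x":-5,"y":0,"z":0,"rx":0,"ry":0,"rz":0},{"grip":1,"x":-4,"y":0,"z":0,"rx":0,"ry":0,"rz":0},{"grip":1,"x":-3,"y":0,"z":0,"rx":0,"ry":0,"rz":0},{"grip":1,"x":-3,"y":0,"z":0,"rx":0,"ry":0,"rz":0},{"grip":1,"x":-3,"y":0,"z":0,"rx":0,"ry":0,"rz":0},{"grip":1,"x":0,"y":0,"z":0,"rx":0,"ry":0,"rz":0}]'
python3 - <<'E'
from h import *
from plant import get_state
s=get_state(); print(sh(s["eef_pos"]),s["eef_pos"][2],s["contact_force"],s["tcp_rot"])
snap("wrist","w3")
E
```

```text
time: 4.48
eef_pos: [0.6172, 0.0671, 0.3244]
tcp_rot: [0.999, -0.033, 0.001, -0.0]
contact_force: [2.2, 0.1, 0.3]
opening: 0.001
[39.27757441 30.80114622] 0.32436026546811597 [2.2009459  0.08514023 0.26119762] [ 9.99457155e-01 -3.29386698e-02  6.62502280e-04 -1.91324597e-05]
```

View pics/w3.png

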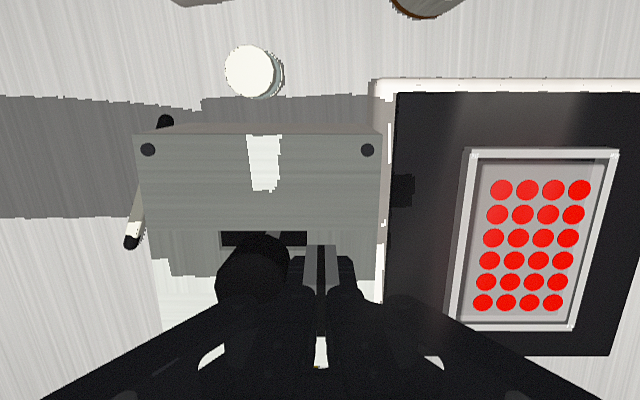

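```bash
python3 -m jog '[{"grip":1,"x":-2,"y":0,"z":0,"rx":0,"ry":0,"rz":0},{"grip":1,"x":-3,"y":0,"z":0,"rx":0,"ry":0,"rz":0},{"grip":1,"x":-3,"y":0,"z":0,"rx":0,"ry":0,"rz":0},{"grip":1,"x":-1,"y":0,"z":0,"rx":0,"ry":0,"rz":0},{"grip":1,"x":0,"y":0,"z":0,"rx":0,"ry":0,"rz":0}]'
python3 - <<'E'
from h import *
from plant import get_state
s=get_state(); print(sh(s["eef_pos"]),s["eef_pos"][2],s["contact_force"],s["tcp_rot"])
snap("wrist","w4",(120,180,320,200),2);snap("scene","s4",(250,140,160,120),5)
E
```

```text
time: 4.95
eef_pos: [0.6081, 0.0677, 0.3236]
tcp_rot: [0.999, -0.033, -0.0, 0.0]
contact_force: [0.7, 0.4, 0.7]
opening: -0.005
[30.1369291  30.70446589] 0.3235598210531183 [0.74475514 0.41315605 0.70755041] [ 9.99455679e-01 -3.29890350e-02 -2.62406238e-04  2.45623565e-05]
```

View pics/w4.png

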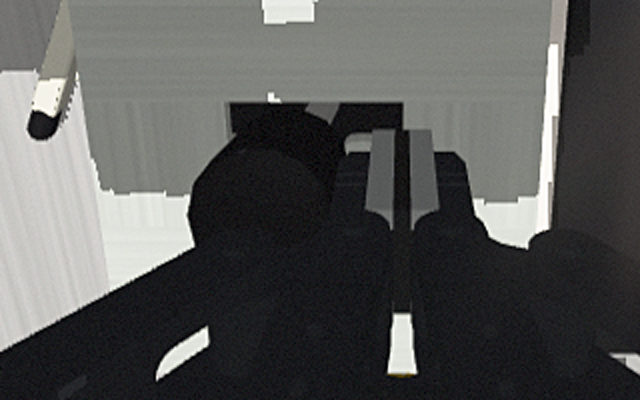

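View pics/s4.png

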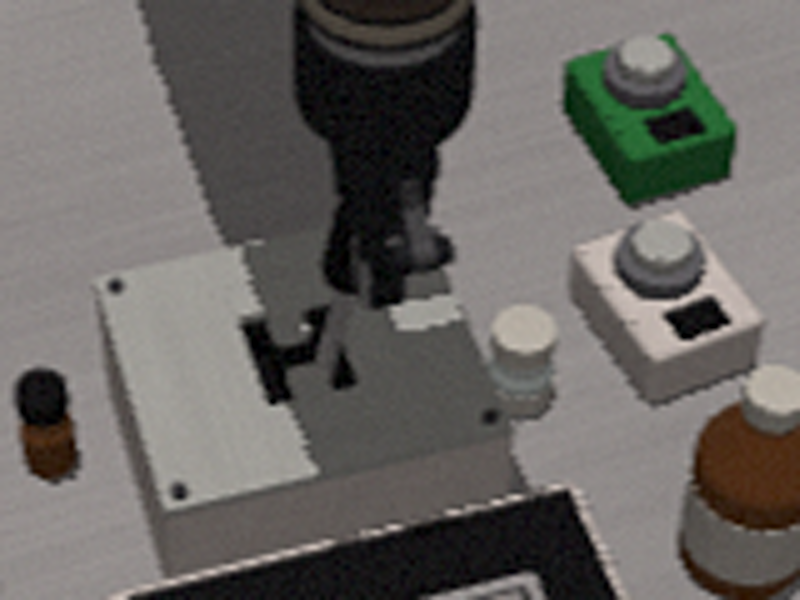

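The knob followed, and the stem now crosses near the gate's middle (scene crop (338,345)). I'll go round to the knob's left side.

```bash
python3 -m jog '[{"grip":1,"x":8,"y":0,"z":0,"rx":0,"ry":0,"rz":0},{"grip":1,"x":10,"y":0,"z":0,"rx":0,"ry":0,"rz":0},{"grip":1,"x":0,"y":-22,"z":0,"rx":0,"ry":0,"rz":0},{"grip":1,"x":0,"y":-25,"z":0,"rx":0,"ry":0,"rz":0},{"grip":1,"x":-16,"y":0,"z":0,"rx":0,"ry":0,"rz":0},{"grip":1,"x":-20,"y":0,"z":0,"rx":0,"ry":0,"rz":0},{"grip":1,"x":-12,"y":0,"z":0,"rx":0,"ry":0,"rz":0},{"grip":1,"x":0,"y":0,"z":0,"rx":0,"ry":0,"rz":0}]'
python3 - <<'E'
from h import *
from plant import get_state
s=get_state(); print(sh(s["eef_pos"]),s["eef_pos"][2],s["contact_force"],s["tcp_rot"])
snap("wrist","w5");snap("scene","s5",(250,140,160,120),5);snap("top","t5",(265,165,120,90),6)
E
```

```text
time: 5.72
eef_pos: [0.5806, 0.117, 0.3228]
tcp_rot: [0.999, -0.033, -0.002, 0.0]
contact_force: [-0.0, -0.2, 0.8]
opening: 0.003
[-0.57959925 78.17925072] 0.32278445428558306 [-0.03432275 -0.1584366   0.77757803] [ 9.99468755e-01 -3.25550337e-02 -1.54021832e-03  6.55530976e-05]
```

View pics/w5.png

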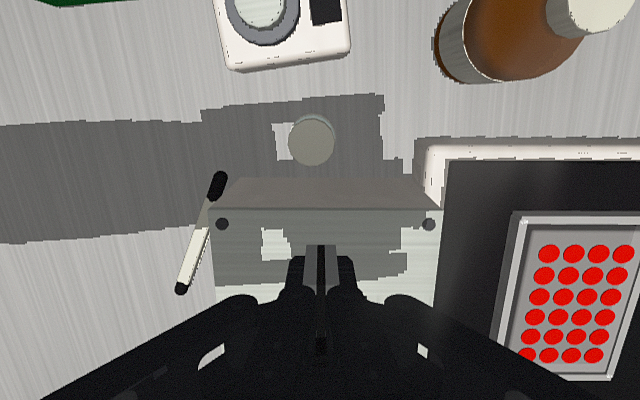

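View pics/s5.png

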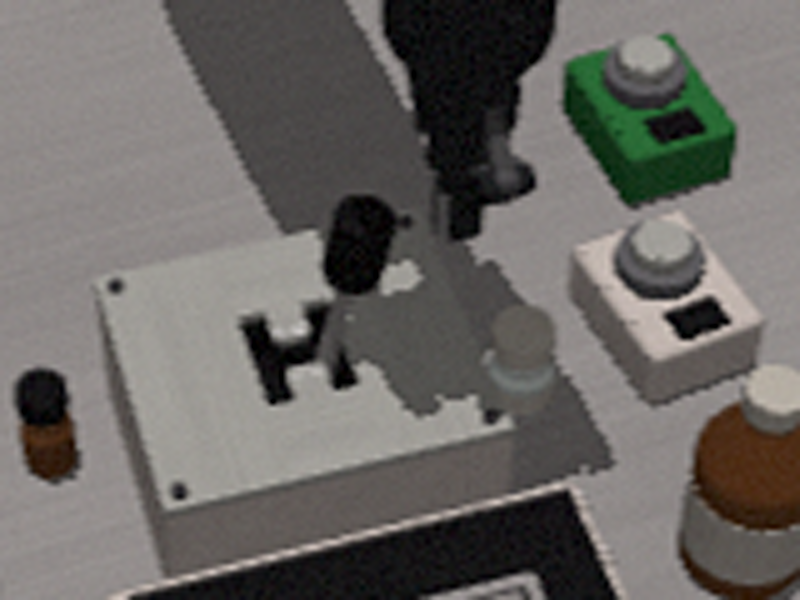

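View pics/t5.png

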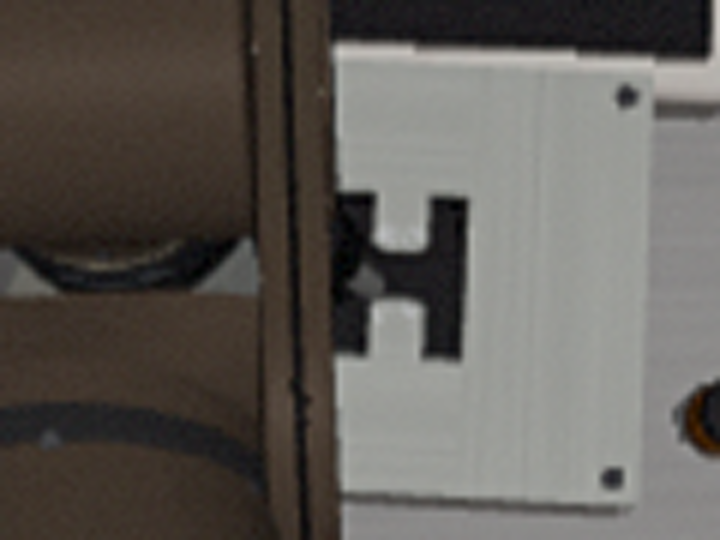

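```bash
python3 - <<'E'
from h import *
S=load("scene0"); cv=lambda x,y,k,ox,oy:((x+.5)/k-.5+ox,(y+.5)/k-.5+oy)
for tag in("scene0","s5"):
    c=load(tag); f=c["frame"].astype(int)
    m=np.zeros(f.shape[:2],np.uint8); m[170:206,310:336]=(f[170:206,310:336].max(2)<45)
    n,l,st,ce=cv2.connectedComponentsWithStats(m); i=1+np.argmax(st[1:,4]); print(tag,ce[i],st[i])
    # knob centre at 150 mm from pivot: z~0.156
    print("knob centre, shaker mm",sh(onz(c,ce[i],.156)))
for p in((370,238),(362,214)): print(sh(onz(S,cv(*p,5,250,140),.176)))
# stem at plate level
T=load("t5"); print("stem/plate edge in top",sh(onz(T,cv(376,280,6,265,165),.09)))
E
```

```text
scene0 [323.03940887 193.09852217] [316 184  15  19 203]
knob centre, shaker mm [15.02993519 31.14809391]
s5 [321.5470852  188.23766816] [315 179  17  20 223]
knob centre, shaker mm [-0.59741224 32.33568201]
[15.2174789  32.25119963]
[-0.24150335 33.19150495]
stem/plate edge in top [-2.2380951  5.9271791]
```

The knob now sits at about 0 fore (-0.6 mm), 31–33 mm left. That is inside the crossbar window. I'll push right: contact is expected at finger y≈59 and the end near y≈-2.

```bash
python3 -m jog '[{"grip":1,"x":0,"y":8,"z":0,"rx":0,"ry":0,"rz":0},{"grip":1,"x":0,"y":7,"z":0,"rx":0,"ry":0,"rz":0},{"grip":1,"x":0,"y":4,"z":0,"rx":0,"ry":0,"rz":0},{"grip":1,"x":0,"y":4,"z":0,"rx":0,"ry":0,"rz":0},{"grip":1,"x":0,"y":4,"z":0,"rx":0,"ry":0,"rz":0},{"grip":1,"x":0,"y":4,"z":0,"rx":0,"ry":0,"rz":0},{"grip":1,"x":0,"y":4,"z":0,"rx":0,"ry":0,"rz":0}]'
python3 -c "
from h import *
from plant import get_state
s=get_state(); print(sh(s['eef_pos']),s['eef_pos'][2],s['contact_force'])"
python3 -m jog '[{"grip":1,"x":0,"y":4,"z":0,"rx":0,"ry":0,"rz":0},{"grip":1,"x":0,"y":4,"z":0,"rx":0,"ry":0,"rz":0},{"grip":1,"x":0,"y":4,"z":0,"rx":0,"ry":0,"rz":0},{"grip":1,"x":0,"y":4,"z":0,"rx":0,"ry":0,"rz":0}]'
python3 -c "
from h import *
from plant import get_state
s=get_state(); print(sh(s['eef_pos']),s['eef_pos'][2],s['contact_force'])
snap('scene','s6',(250,140,160,120),5)"
```

```text
time: 6.45
eef_pos: [0.5794, 0.0812, 0.3241]
tcp_rot: [0.999, -0.033, 0.0, -0.0]
contact_force: [-0.5, 1.9, 0.5]
opening: 0.002
[ 0.60370809 42.35550357] 0.32407262714989893 [-0.49482065  1.86154945  0.54403527]
time: 6.78
eef_pos: [0.5781, 0.0652, 0.3237]
tcp_rot: [0.999, -0.033, -0.0, 0.0]
contact_force: [0.7, 0.6, 1.0]
opening: 0.0
[ 0.41311751 26.30768392] 0.3236988142031161 [0.71191317 0.62789534 0.98670544]
```

View pics/s6.png

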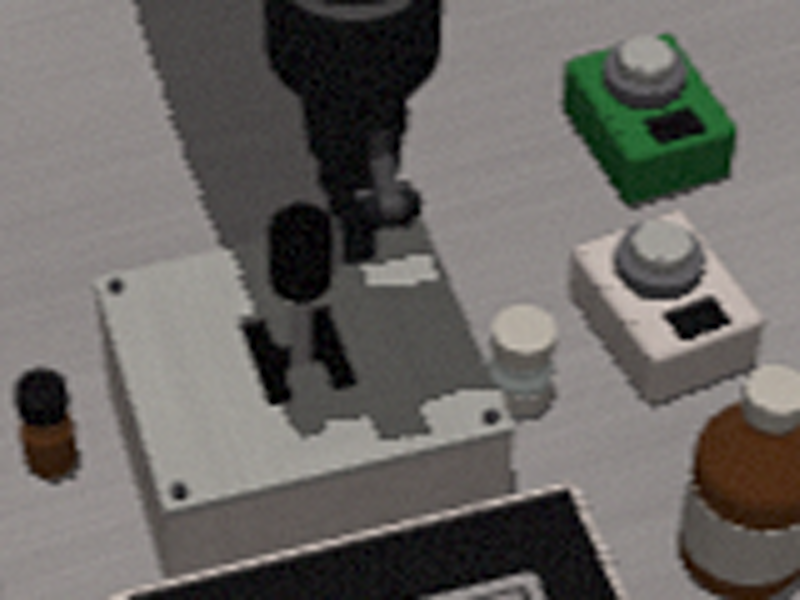

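The lever is upright in mid-crossbar (knob at crop (300,250), stem (302,345)). Finger y=26 = 15+11, which agrees with the sizes given. Continuing to the right.

```bash
python3 -m jog '[{"grip":1,"x":0,"y":4,"z":0,"rx":0,"ry":0,"rz":0},{"grip":1,"x":0,"y":4,"z":0,"rx":0,"ry":0,"rz":0},{"grip":1,"x":0,"y":4,"z":0,"rx":0,"ry":0,"rz":0},{"grip":1,"x":0,"y":4,"z":0,"rx":0,"ry":0,"rz":0},{"grip":1,"x":0,"y":4,"z":0,"rx":0,"ry":0,"rz":0},{"grip":1,"x":0,"y":3,"z":0,"rx":0,"ry":0,"rz":0},{"grip":1,"x":0,"y":2,"z":0,"rx":0,"ry":0,"rz":0},{"grip":1,"x":0,"y":0,"z":0,"rx":0,"ry":0,"rz":0}]'
python3 -c "
from h import *
from plant import get_state
s=get_state(); print(sh(s['eef_pos']),s['eef_pos'][2],s['contact_force'])
snap('scene','s7',(250,140,160,120),5)
snap('top','t7',(265,165,120,90),6)"
```

```text
time: 7.5
eef_pos: [0.5765, 0.0402, 0.3236]
tcp_rot: [0.999, -0.033, -0.0, 0.0]
contact_force: [1.0, 0.5, 0.7]
opening: 0.002
[0.44214974 1.2459268 ] 0.3235916804523733 [1.02368631 0.46614088 0.67522573]
```

View pics/s7.png

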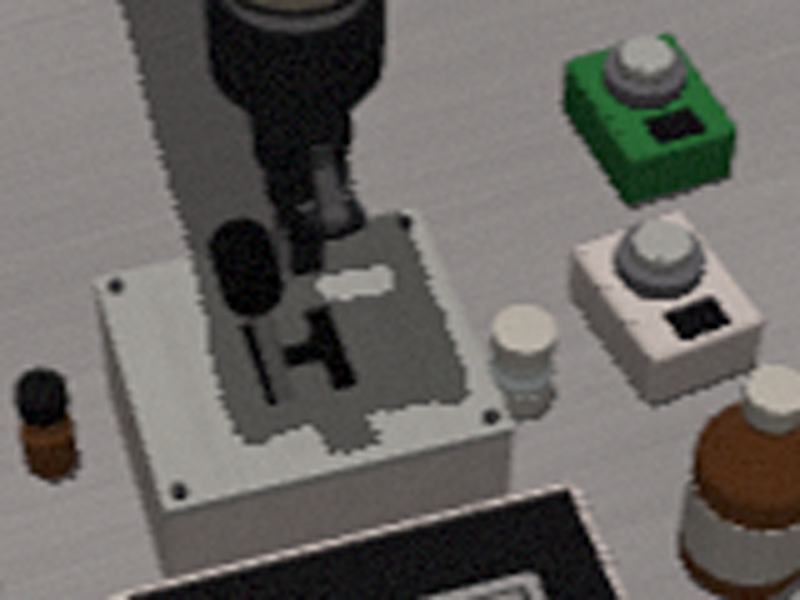

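View pics/t7.png

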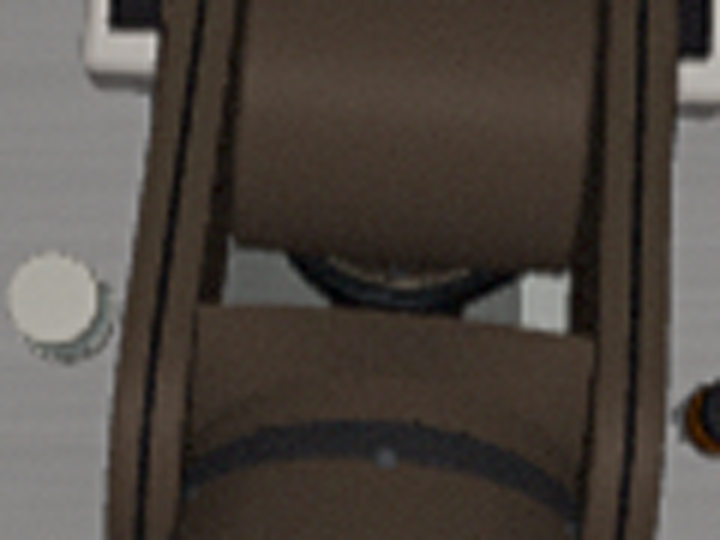

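```bash
python3 -m jog '[{"grip":1,"x":0,"y":1,"z":0,"rx":0,"ry":0,"rz":0},{"grip":1,"x":0,"y":1,"z":0,"rx":0,"ry":0,"rz":0},{"grip":1,"x":0,"y":1,"z":0,"rx":0,"ry":0,"rz":0},{"grip":1,"x":0,"y":0,"z":0,"rx":0,"ry":0,"rz":0}]'
python3 -c "
from h import *
from plant import get_state
s=get_state(); print(sh(s['eef_pos']),s['eef_pos'][2],s['contact_force'])"
```

```text
time: 7.93
eef_pos: [0.5763, 0.0377, 0.3235]
tcp_rot: [0.999, -0.033, -0.0, -0.0]
contact_force: [0.7, 0.9, 1.3]
opening: -0.0
[ 0.37842383 -1.31279194] 0.3234709533029241 [0.71710338 0.85251214 1.26137481]
```

In the right leg with low force. Now going round to the near side of the knob.

```bash
python3 -m jog '[{"grip":1,"x":0,"y":-8,"z":0,"rx":0,"ry":0,"rz":0},{"grip":1,"x":0,"y":-12,"z":0,"rx":0,"ry":0,"rz":0},{"grip":1,"x":-20,"y":0,"z":0,"rx":0,"ry":0,"rz":0},{"grip":1,"x":-25,"y":0,"z":0,"rx":0,"ry":0,"rz":0},{"grip":1,"x":-7,"y":0,"z":0,"rx":0,"ry":0,"rz":0},{"grip":1,"x":0,"y":22,"z":0,"rx":0,"ry":0,"rz":0},{"grip":1,"x":0,"y":25,"z":0,"rx":0,"ry":0,"rz":0},{"grip":1,"x":0,"y":0,"z":0,"rx":0,"ry":0,"rz":0}]'
python3 -c "
from h import *
from plant import get_state
s=get_state(); print(sh(s['eef_pos']),s['eef_pos'][2],s['contact_force'])
c=snap('scene','s8',(250,140,160,120),5)
snap('wrist','w8')"
```

```text
time: 8.6
eef_pos: [0.5229, 0.0125, 0.3241]
tcp_rot: [0.999, -0.034, 0.001, 0.001]
contact_force: [0.4, -0.1, 0.5]
opening: -0.001
[-51.25358188 -29.97609392] 0.3241022255456008 [ 0.35735923 -0.14772403  0.53093496]
```

View pics/s8.png

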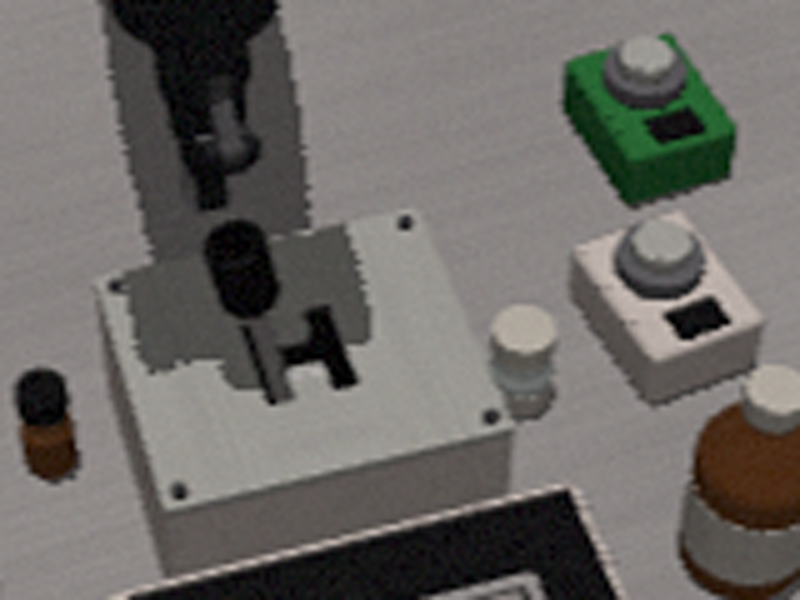

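View pics/w8.png

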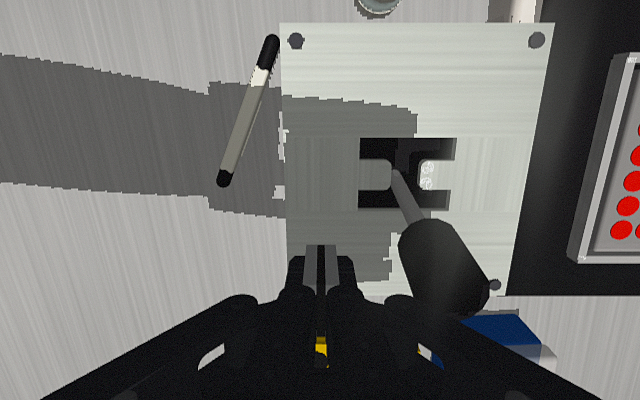

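The stem stands in the right leg at the crossbar and the fingertips are on the near side (scene (210,190), knob (240,268)). Now pushing forward.

```bash
python3 -m jog '[{"grip":1,"x":7,"y":0,"z":0,"rx":0,"ry":0,"rz":0},{"grip":1,"x":8,"y":0,"z":0,"rx":0,"ry":0,"rz":0},{"grip":1,"x":4,"y":0,"z":0,"rx":0,"ry":0,"rz":0},{"grip":1,"x":4,"y":0,"z":0,"rx":0,"ry":0,"rz":0},{"grip":1,"x":4,"y":0,"z":0,"rx":0,"ry":0,"rz":0},{"grip":1,"x":4,"y":0,"z":0,"rx":0,"ry":0,"rz":0},{"grip":1,"x":4,"y":0,"z":0,"rx":0,"ry":0,"rz":0}]'
python3 -c "
from h import *
from plant import get_state
s=get_state(); print(sh(s['eef_pos']),s['eef_pos'][2],s['contact_force'])
c=snap('wrist','w9')"
```

```text
time: 9.28
eef_pos: [0.558, 0.0121, 0.3237]
tcp_rot: [0.999, -0.033, -0.0, -0.0]
contact_force: [-1.1, 0.3, 1.1]
opening: -0.004
[-16.18929732 -28.07746479] 0.32370105552440476 [-1.0674803   0.34682177  1.11687458]
```

View pics/w9.png

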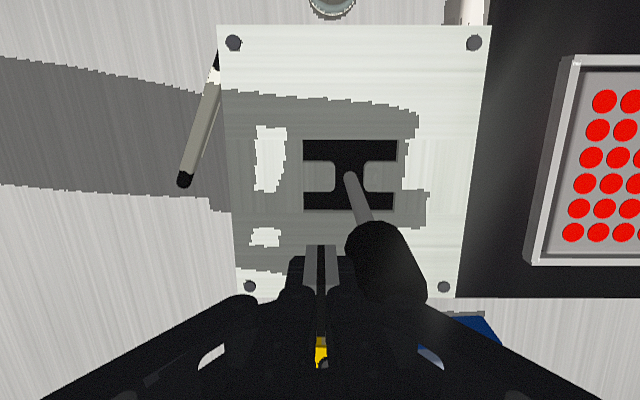

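```bash
python3 -m jog '[{"grip":1,"x":4,"y":0,"z":0,"rx":0,"ry":0,"rz":0},{"grip":1,"x":4,"y":0,"z":0,"rx":0,"ry":0,"rz":0},{"grip":1,"x":4,"y":0,"z":0,"rx":0,"ry":0,"rz":0},{"grip":1,"x":4,"y":0,"z":0,"rx":0,"ry":0,"rz":0},{"grip":1,"x":3,"y":0,"z":0,"rx":0,"ry":0,"rz":0},{"grip":1,"x":2,"y":0,"z":0,"rx":0,"ry":0,"rz":0},{"grip":1,"x":0,"y":0,"z":0,"rx":0,"ry":0,"rz":0}]'
python3 -c "
from h import *
from plant import get_state
s=get_state(); print(sh(s['eef_pos']),s['eef_pos'][2],s['contact_force'])
c=snap('scene','s10',(250,140,160,120),5)
c=snap('wrist','w10')"
```

```text
time: 9.92
eef_pos: [0.5789, 0.0103, 0.3233]
tcp_rot: [0.999, -0.033, -0.0, -0.0]
contact_force: [-1.8, -0.3, -1.0]
opening: -0.001
[  4.74214875 -28.40933184] 0.32325685536449816 [-1.8068959  -0.30826361 -0.99136026]
```

View pics/s10.png

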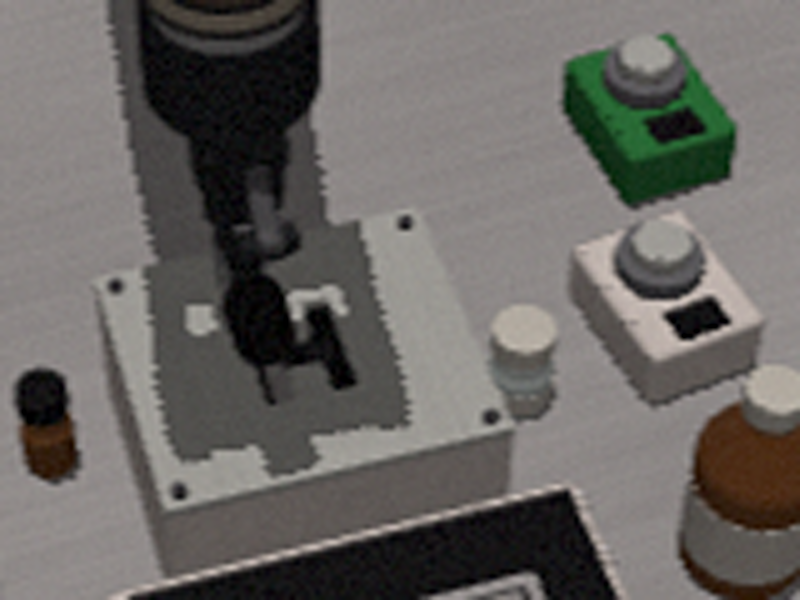

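View pics/w10.png

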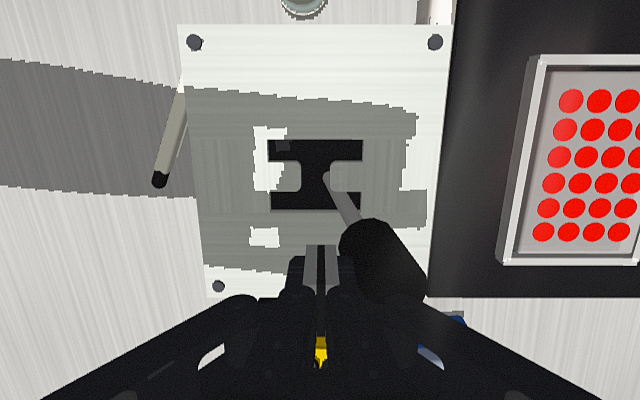

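Moving well. The last few millimetres go in 1 mm rows, with the force watched.

```bash
P='from h import *
from plant import get_state
s=get_state(); print(sh(s["eef_pos"]),s["eef_pos"][2],s["contact_force"])'
python3 -m jog '[{"grip":1,"x":1,"y":0,"z":0,"rx":0,"ry":0,"rz":0},{"grip":1,"x":1,"y":0,"z":0,"rx":0,"ry":0,"rz":0},{"grip":1,"x":1,"y":0,"z":0,"rx":0,"ry":0,"rz":0},{"grip":1,"x":0,"y":0,"z":0,"rx":0,"ry":0,"rz":0}]'; python3 -c "$P"
python3 -m jog '[{"grip":1,"x":1,"y":0,"z":0,"rx":0,"ry":0,"rz":0},{"grip":1,"x":0,"y":0,"z":0,"rx":0,"ry":0,"rz":0}]'; python3 -c "$P"
python3 -m jog '[{"grip":1,"x":1,"y":0,"z":0,"rx":0,"ry":0,"rz":0},{"grip":1,"x":0,"y":0,"z":0,"rx":0,"ry":0,"rz":0}]'; python3 -c "$P"
```

```text
time: 10.35
eef_pos: [0.5816, 0.0104, 0.3236]
tcp_rot: [0.999, -0.033, -0.0, -0.0]
contact_force: [-2.2, -1.3, -2.0]
opening: -0.002
[  7.4604143  -28.19885856] 0.32357377637635615 [-2.20286794 -1.25058616 -1.96924104]
time: 10.52
eef_pos: [0.5827, 0.0103, 0.3237]
tcp_rot: [0.999, -0.033, 0.0, -0.0]
contact_force: [-2.0, 0.6, -1.2]
opening: 0.001
[  8.5361839  -28.22585365] 0.32368056068280265 [-2.04696771  0.5597492  -1.22098477]
time: 10.68
eef_pos: [0.5837, 0.0102, 0.3238]
tcp_rot: [0.999, -0.033, 0.0, -0.0]
contact_force: [-2.6, 0.4, -0.3]
opening: 0.001
[  9.60751467 -28.25942246] 0.3237675991878556 [-2.55298846  0.39477742 -0.34653908]
```

```bash
P='from h import *
from plant import get_state
s=get_state(); print(sh(s["eef_pos"]),s["eef_pos"][2],s["contact_force"])'
python3 -m jog '[{"grip":1,"x":1,"y":0,"z":0,"rx":0,"ry":0,"rz":0},{"grip":1,"x":0,"y":0,"z":0,"rx":0,"ry":0,"rz":0}]'; python3 -c "$P"
python3 -c "
from h import *
c=snap('scene','s11',(250,140,160,120),5)
c=snap('wrist','w11',(160,100,320,240),2)"
```

```text
time: 10.85
eef_pos: [0.5848, 0.0101, 0.3238]
tcp_rot: [0.999, -0.033, 0.0, -0.0]
contact_force: [-1.7, 0.5, -1.5]
opening: -0.0
[ 10.64678644 -28.27301446] 0.3238287413948328 [-1.65853088  0.51928701 -1.4631144 ]
```

View pics/s11.png

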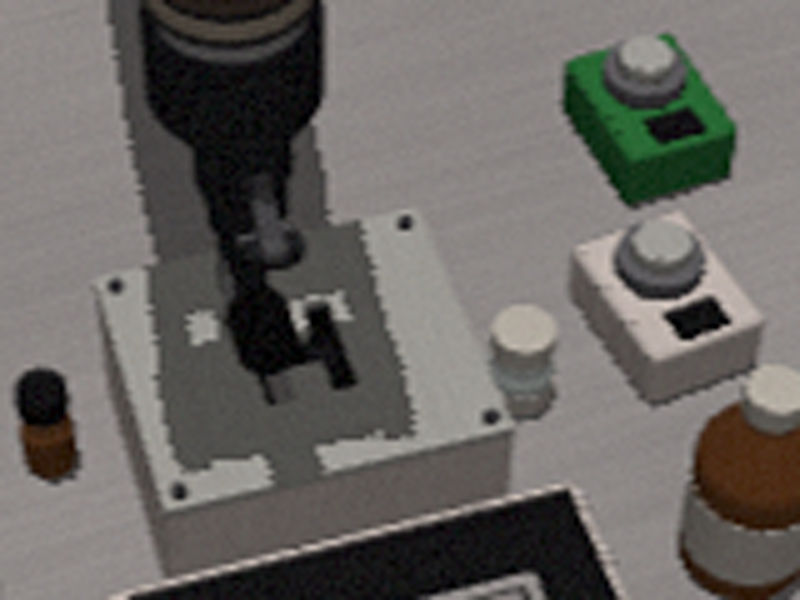

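View pics/w11.png

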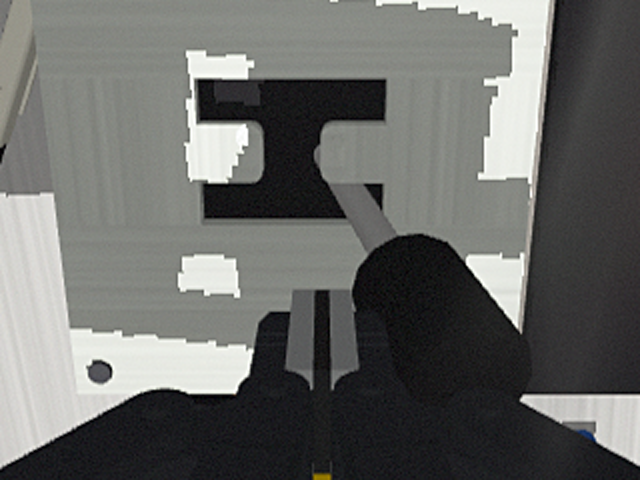

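```bash
P='from h import *
from plant import get_state
s=get_state(); print(sh(s["eef_pos"]),s["eef_pos"][2],s["contact_force"])'
python3 -m jog '[{"grip":1,"x":1,"y":0,"z":0,"rx":0,"ry":0,"rz":0},{"grip":1,"x":0,"y":0,"z":0,"rx":0,"ry":0,"rz":0}]'; python3 -c "$P"
python3 -m jog '[{"grip":1,"x":1,"y":0,"z":0,"rx":0,"ry":0,"rz":0},{"grip":1,"x":0,"y":0,"z":0,"rx":0,"ry":0,"rz":0}]'; python3 -c "$P"
python3 -c "
from h import *
c=snap('wrist','w12',(220,150,200,120),4)"
```

```text
time: 11.12
eef_pos: [0.5857, 0.01, 0.3238]
tcp_rot: [0.999, -0.033, 0.0, -0.0]
contact_force: [-1.7, 0.1, -0.9]
opening: 0.001
[ 11.57037003 -28.28713094] 0.3237679929114395 [-1.65896684  0.11713584 -0.87879183]
time: 11.28
eef_pos: [0.5867, 0.0099, 0.3237]
tcp_rot: [0.999, -0.033, 0.0, -0.0]
contact_force: [-1.7, -0.3, -0.2]
opening: 0.005
[ 12.56299442 -28.29291388] 0.32372261447216377 [-1.7025192  -0.32278209 -0.23268939]
```

View pics/w12.png

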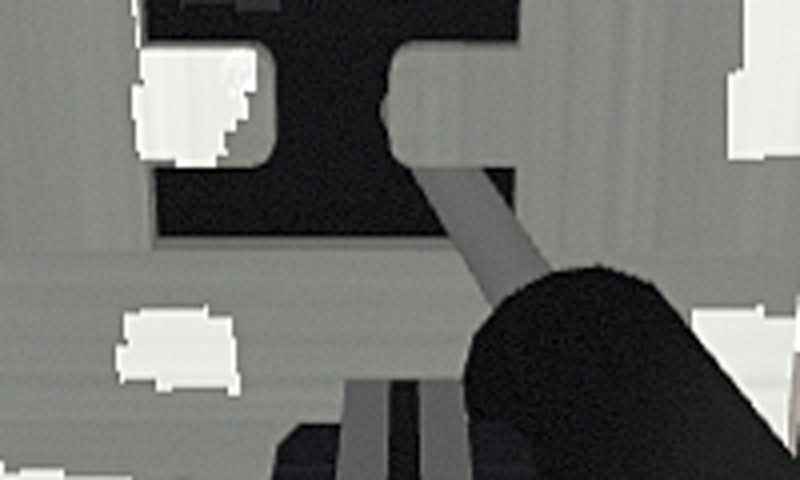

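```bash
P='from h import *
from plant import get_state
s=get_state(); print(sh(s["eef_pos"]),s["eef_pos"][2],s["contact_force"])'
python3 -m jog '[{"grip":1,"x":0.7,"y":0,"z":0,"rx":0,"ry":0,"rz":0},{"grip":1,"x":0,"y":0,"z":0,"rx":0,"ry":0,"rz":0}]'; python3 -c "$P"
python3 -m jog '[{"grip":1,"x":0.7,"y":0,"z":0,"rx":0,"ry":0,"rz":0},{"grip":1,"x":0,"y":0,"z":0,"rx":0,"ry":0,"rz":0}]'; python3 -c "$P"
```

```text
time: 11.5
eef_pos: [0.5874, 0.0099, 0.3237]
tcp_rot: [0.999, -0.033, 0.0, -0.0]
contact_force: [-2.9, 0.7, -1.4]
opening: -0.001
[ 13.24682016 -28.28016923] 0.32373565089151035 [-2.90016611  0.72260553 -1.36067475]
time: 11.67
eef_pos: [0.588, 0.0099, 0.3237]
tcp_rot: [0.999, -0.033, 0.0, -0.0]
contact_force: [-2.3, 0.8, -1.5]
opening: -0.0
[ 13.94037248 -28.28943382] 0.32371880592036295 [-2.34678959  0.84957686 -1.53292169]
```

```bash
P='from h import *
from plant import get_state
s=get_state(); print(sh(s["eef_pos"]),s["eef_pos"][2],s["contact_force"])'
python3 -m jog '[{"grip":1,"x":0.6,"y":0,"z":0,"rx":0,"ry":0,"rz":0},{"grip":1,"x":0,"y":0,"z":0,"rx":0,"ry":0,"rz":0}]'; python3 -c "$P
c=snap('wrist','w13',(220,150,200,120),4)"
```

```text
time: 11.83
eef_pos: [0.5886, 0.0098, 0.3237]
tcp_rot: [0.999, -0.033, 0.0, -0.0]
contact_force: [-2.3, -0.1, -1.3]
opening: -0.0
[ 14.52187435 -28.27802898] 0.3237269784554969 [-2.28507726 -0.11608072 -1.27562084]
```

View pics/w13.png

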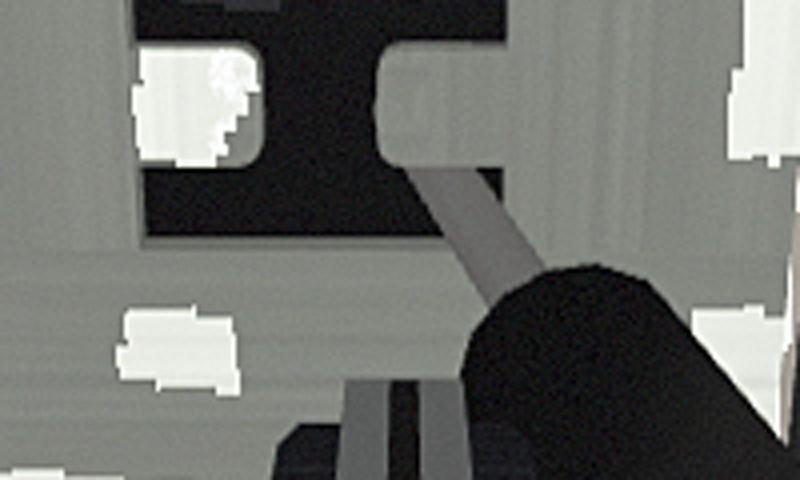

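About 1 mm of slot appears to be left. I'll keep going in half-millimetre rows.

```bash
P='from h import *
from plant import get_state
s=get_state(); print(sh(s["eef_pos"]),s["contact_force"])'
python3 -m jog '[{"grip":1,"x":0.5,"y":0,"z":0,"rx":0,"ry":0,"rz":0},{"grip":1,"x":0,"y":0,"z":0,"rx":0,"ry":0,"rz":0}]'>/dev/null; python3 -c "$P"
python3 -m jog '[{"grip":1,"x":0.5,"y":0,"z":0,"rx":0,"ry":0,"rz":0},{"grip":1,"x":0,"y":0,"z":0,"rx":0,"ry":0,"rz":0}]'>/dev/null; python3 -c "$P"
```

```text
[ 14.99835095 -28.29435221] [-1.37743954 -0.49001869 -0.88715738]
[ 15.5327456  -28.29951106] [-2.69409891 -0.19872143 -0.81001946]
```

```bash
P='from h import *
from plant import get_state
s=get_state(); print(sh(s["eef_pos"]),s["contact_force"])'
python3 -m jog '[{"grip":1,"x":0.5,"y":0,"z":0,"rx":0,"ry":0,"rz":0},{"grip":1,"x":0,"y":0,"z":0,"rx":0,"ry":0,"rz":0}]'>/dev/null; python3 -c "$P"
```

```text
[ 16.0222595  -28.28839038] [-2.21446815 -0.18713807 -0.46239104]
```

```bash
python3 -c "
from h import *
c=snap('wrist','w14',(220,150,200,120),4); snap('scene','s14',(280,170,80,60),8)"
```

```text
(no output)
```

View pics/w14.png

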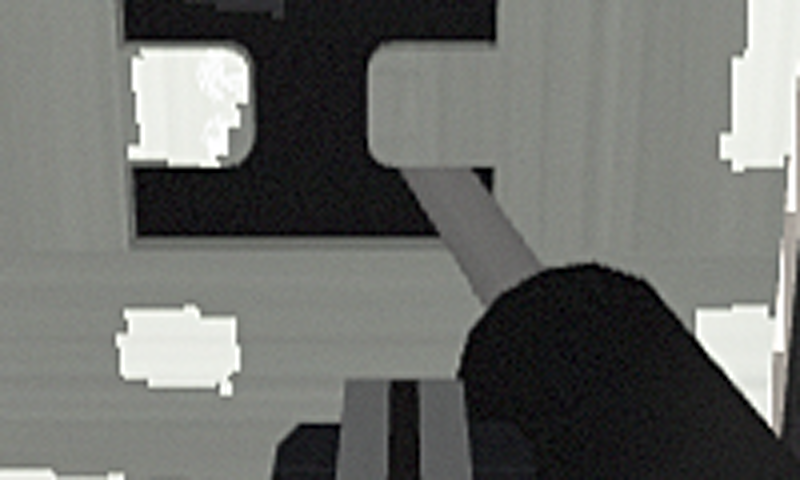

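View pics/s14.png

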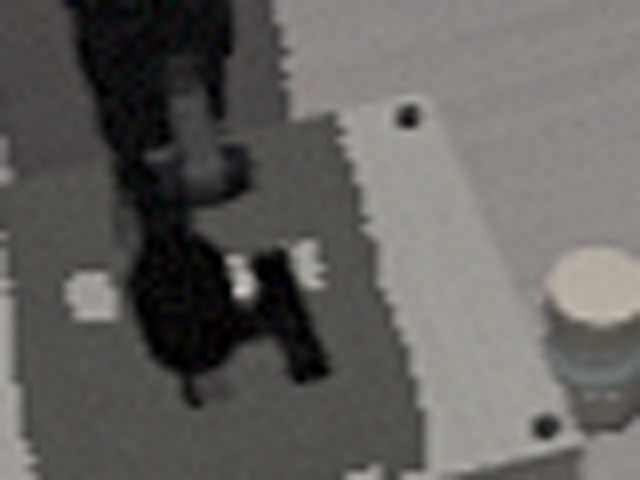

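```bash
python3 - <<'E'
from h import *
c=load("w14"); K=c["intrinsics"];R=np.array(c["R"]);t=np.array(c["t"])
def w(p): 
    ps=np.array(p)/1000; co,s=np.cos(PSI),np.sin(PSI)
    return np.array([G[0]+co*ps[0]-s*ps[1],G[1]+s*ps[0]+co*ps[1],ps[2]])
def pr(p):
    q=K@(R@w(p)+t); return ((q[:2]/q[2]-[220,150])+.5)*4-.5
obs={(29,-9):(493,168),(-29,-9):(134,168),(-29,-23):(133,238),(29,9):(497,42),(9,0):None}
for k,o in obs.items(): print(k,pr((*k,90)).round(1),o)
off=np.mean([np.array(o)-pr((*k,90)) for k,o in obs.items() if o],0); print("off",off)
for fx in(18,20,22,24,25):
    ax=np.array([pr((fx*(z-10)/80,-16*(z-10)/80,z))+off for z in np.linspace(80,130,26)])
    # col of axis at rows 200, 250
    print(fx,[round(float(np.interp(r,ax[:,1],ax[:,0])),1) for r in(190,220,250)])
f=c["frame"].astype(int).sum(2)
E
python3 - <<'E'
from h import *
c=load("w14");f=c["frame"]
for r in(190,220,250):
    row=int(round((r+.5)/4-.5+150)); print(r,row,f[row,315:360].mean(1).astype(int).tolist())
E
```

```text
(29, -9) [492.1 160.8] (493, 168)
(-29, -9) [118.  161.1] (134, 168)
(-29, -23) [123.6 246.5] (133, 238)
(29, 9) [494.3  45.9] (497, 42)
(9, 0) [362.5 104.2] None
off [7.23792923 0.43861479]
18 [421.3, 435.8, 450.4]
20 [433.1, 449.7, 466.3]
22 [444.9, 463.6, 482.2]
24 [456.7, 477.4, 498.1]
25 [462.6, 484.3, 506.1]
190 197 [23, 25, 24, 23, 20, 21, 16, 38, 87, 102, 102, 104, 103, 105, 105, 106, 105, 106, 106, 103, 104, 106, 104, 102, 102, 105, 80, 25, 104, 137, 128, 125, 131, 133, 133, 132, 131, 134, 134, 130, 128, 129, 133, 130, 134]
220 205 [16, 19, 23, 21, 19, 20, 21, 25, 11, 19, 23, 12, 39, 82, 101, 101, 101, 102, 102, 103, 106, 109, 103, 106, 108, 105, 106, 104, 100, 102, 99, 93, 102, 133, 136, 132, 133, 129, 133, 130, 125, 127, 132, 132, 134]
250 212 [119, 116, 115, 117, 115, 119, 116, 117, 118, 116, 117, 119, 120, 119, 119, 115, 116, 99, 92, 97, 100, 102, 101, 107, 107, 107, 105, 104, 106, 102, 106, 102, 101, 104, 100, 100, 98, 102, 130, 131, 131, 129, 133, 132, 132]
```

The stem fit puts it at 23–24 mm forward at the plate (home is 24). I'll continue in half-millimetre rows until the stop is felt.

```bash
P='from h import *
from plant import get_state
s=get_state(); print(sh(s["eef_pos"]),s["contact_force"])'
python3 -m jog '[{"grip":1,"x":0.5,"y":0,"z":0,"rx":0,"ry":0,"rz":0},{"grip":1,"x":0,"y":0,"z":0,"rx":0,"ry":0,"rz":0}]'>/dev/null; python3 -c "$P"
```

```text
[ 16.5145131 -28.2904352] [-2.78441762 -0.41478721 -1.74246363]
```

```bash
P='from h import *
from plant import get_state
s=get_state(); print(sh(s["eef_pos"]),s["contact_force"])'
python3 -m jog '[{"grip":1,"x":0.5,"y":0,"z":0,"rx":0,"ry":0,"rz":0},{"grip":1,"x":0,"y":0,"z":0,"rx":0,"ry":0,"rz":0}]'>/dev/null; python3 -c "$P"
```

```text
[ 17.05068807 -28.3016609 ] [-0.79122289  0.43938178 -1.0067057 ]
```

```bash
P='from h import *
from plant import get_state
s=get_state(); print(sh(s["eef_pos"]),s["contact_force"])'
python3 -m jog '[{"grip":1,"x":0.5,"y":0,"z":0,"rx":0,"ry":0,"rz":0},{"grip":1,"x":0,"y":0,"z":0,"rx":0,"ry":0,"rz":0}]'>/dev/null; python3 -c "$P"
```

```text
[ 17.5495602  -28.27293228] [-2.87305265  0.94645161 -1.04513078]
```

```bash
P='from h import *
from plant import get_state
s=get_state(); print(sh(s["eef_pos"]),s["contact_force"])
c=snap("wrist","w15",(220,150,200,120),4)'
python3 -m jog '[{"grip":1,"x":0.5,"y":0,"z":0,"rx":0,"ry":0,"rz":0},{"grip":1,"x":0,"y":0,"z":0,"rx":0,"ry":0,"rz":0}]'>/dev/null; python3 -c "$P"
```

```text
[ 17.99440959 -28.29511753] [-1.60876849  0.52363807 -1.02310097]
```

View pics/w15.png

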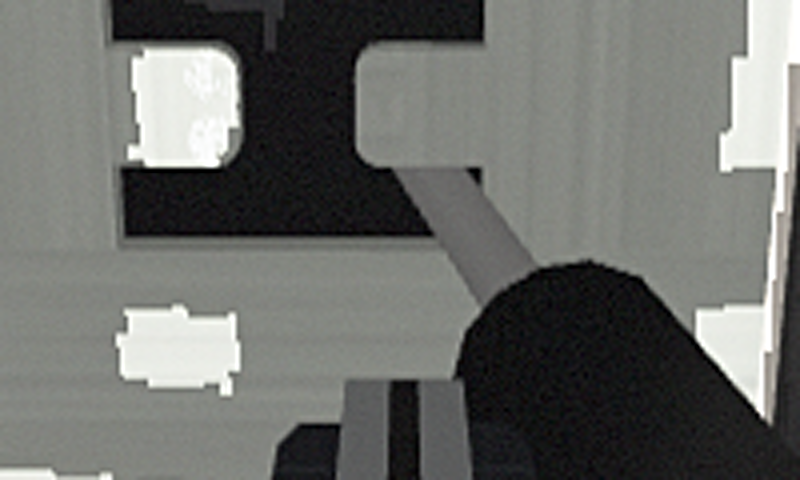

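```bash
P='from h import *
from plant import get_state
s=get_state(); print(sh(s["eef_pos"]),s["contact_force"])'
python3 -m jog '[{"grip":1,"x":0.5,"y":0,"z":0,"rx":0,"ry":0,"rz":0},{"grip":1,"x":0,"y":0,"z":0,"rx":0,"ry":0,"rz":0}]'>/dev/null; python3 -c "$P"
```

```text
[ 18.42148852 -28.26297529] [-1.68544592  1.05742391 -0.78685297]
```

```bash
P='from h import *
from plant import get_state
s=get_state(); print(sh(s["eef_pos"]),s["contact_force"])'
python3 -m jog '[{"grip":1,"x":0.5,"y":0,"z":0,"rx":0,"ry":0,"rz":0},{"grip":1,"x":0,"y":0,"z":0,"rx":0,"ry":0,"rz":0}]'>/dev/null; python3 -c "$P"
```

```text
[ 18.83458459 -28.25527664] [-3.09347239  0.09245209 -0.7533268 ]
```

```bash
P='from h import *
from plant import get_state
s=get_state(); print(sh(s["eef_pos"]),s["contact_force"])
c=snap("wrist","w16",(220,150,200,120),4)'
python3 -m jog '[{"grip":1,"x":0,"y":0,"z":0,"rx":0,"ry":0,"rz":0},{"grip":1,"x":0,"y":0,"z":0,"rx":0,"ry":0,"rz":0}]'>/dev/null; python3 -c "$P"
```

```text
[ 18.84362986 -28.27976064] [-3.41337331  0.53956491 -1.46116157]
```

View pics/w16.png

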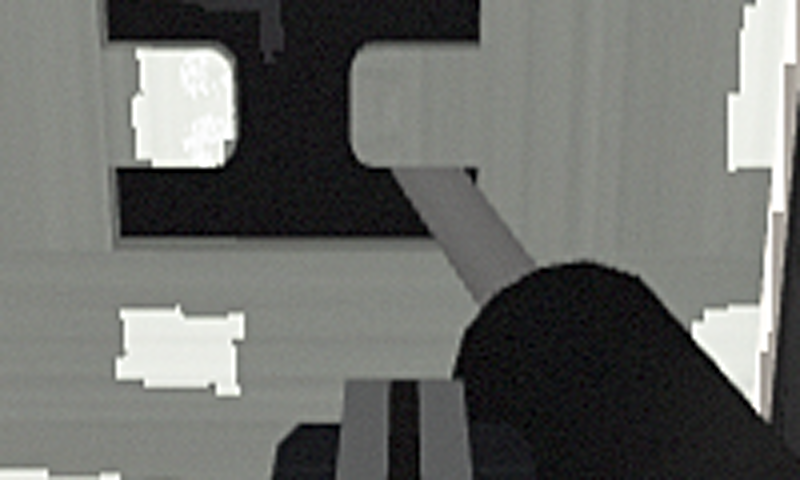

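```bash
P='from h import *
from plant import get_state
s=get_state(); print(sh(s["eef_pos"]),s["contact_force"])'
python3 -m jog '[{"grip":1,"x":0.5,"y":0,"z":0,"rx":0,"ry":0,"rz":0},{"grip":1,"x":0,"y":0,"z":0,"rx":0,"ry":0,"rz":0}]'>/dev/null; python3 -c "$P"
```

```text
[ 19.27251628 -28.28211081] [-4.04840198  0.79668734 -0.74192965]
```

```bash
P='from h import *
from plant import get_state
s=get_state(); print(sh(s["eef_pos"]),s["contact_force"])'
python3 -m jog '[{"grip":1,"x":0.5,"y":0,"z":0,"rx":0,"ry":0,"rz":0},{"grip":1,"x":0,"y":0,"z":0,"rx":0,"ry":0,"rz":0}]'>/dev/null; python3 -c "$P"
```

```text
[ 19.66042398 -28.26536747] [-5.3815575   0.87516043 -0.71177395]
```

```bash
P='from h import *
from plant import get_state
s=get_state(); print(sh(s["eef_pos"]),s["contact_force"])'
python3 -m jog '[{"grip":1,"x":0.5,"y":0,"z":0,"rx":0,"ry":0,"rz":0},{"grip":1,"x":0,"y":0,"z":0,"rx":0,"ry":0,"rz":0}]'>/dev/null; python3 -c "$P"
python3 - <<'E'
from h import *
c=snap("wrist","w17",(220,150,200,120),4)
for tag in("w14","w15","w16","w17"):
    c=load(tag);f=c["frame"].mean(2)
    K=c["intrinsics"];R=np.array(c["R"]);t=np.array(c["t"])
    # slot end col at row 191-193 (just under island): brightness
    print(tag,f[192,325:350].astype(int).tolist(),f[203,325:352].astype(int).tolist())
E
```

```text
[ 20.03582693 -28.24574154] [-5.99125184 -0.20998657  0.30184435]
w14 [102, 103, 101, 101, 101, 107, 97, 100, 99, 97, 95, 99, 85, 22, 1, 1, 0, 0, 72, 136, 131, 130, 133, 134, 133] [11, 35, 102, 102, 105, 100, 99, 103, 105, 110, 105, 104, 105, 104, 105, 101, 103, 101, 98, 97, 97, 125, 132, 131, 132, 131, 130]
w15 [104, 103, 103, 101, 103, 100, 102, 100, 98, 97, 96, 70, 12, 2, 0, 80, 134, 131, 130, 131, 134, 130, 131, 133, 131] [84, 104, 101, 99, 100, 101, 108, 105, 104, 105, 102, 108, 106, 107, 103, 106, 101, 102, 97, 100, 125, 136, 134, 134, 127, 135, 132]
w16 [107, 103, 104, 101, 102, 103, 99, 104, 98, 90, 105, 43, 27, 21, 83, 135, 128, 127, 131, 133, 133, 133, 132, 132, 133] [102, 106, 101, 102, 103, 106, 106, 107, 109, 109, 106, 104, 104, 105, 103, 103, 99, 97, 92, 112, 133, 133, 132, 131, 133, 128, 126]
w17 [109, 110, 111, 109, 109, 101, 107, 100, 104, 101, 87, 27, 18, 85, 137, 132, 129, 131, 130, 131, 130, 131, 132, 131, 131] [102, 100, 102, 104, 104, 104, 108, 106, 104, 104, 107, 103, 106, 104, 102, 103, 99, 95, 104, 127, 134, 136, 134, 132, 129, 125, 132]
```

View pics/w17.png

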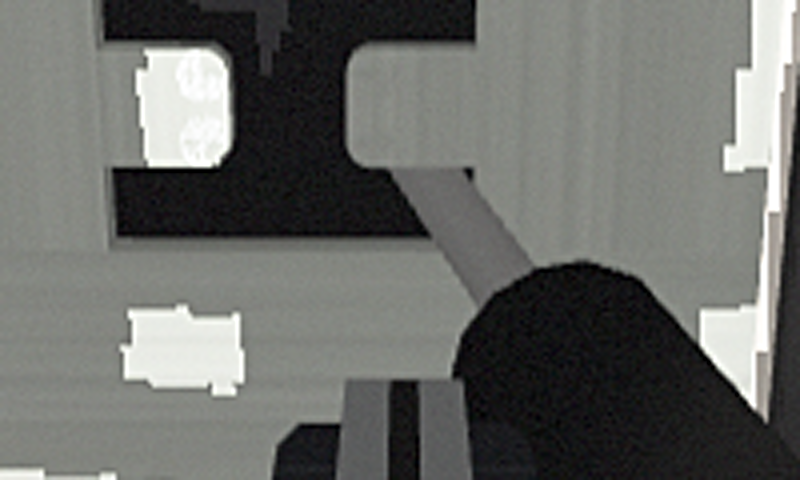

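Force rose steadily from 2 to 6 N over the last 1.5 mm, so the stop is reached. I'll back off and check that it stays home.

```bash
python3 -m jog '[{"grip":1,"x":-4,"y":0,"z":0,"rx":0,"ry":0,"rz":0},{"grip":1,"x":-12,"y":0,"z":0,"rx":0,"ry":0,"rz":0},{"grip":1,"x":-14,"y":0,"z":0,"rx":0,"ry":0,"rz":0},{"grip":1,"x":-20,"y":0,"z":0,"rx":0,"ry":0,"rz":0},{"grip":1,"x":0,"y":0,"z":0,"rx":0,"ry":0,"rz":0}]'
python3 - <<'E'
from h import *
from plant import get_state
s=get_state(); print(sh(s["eef_pos"]),s["contact_force"])
snap("wrist","w18",(250,100,240,180),3);snap("scene","s18",(280,160,80,60),9)
E
```

```text
time: 14.72
eef_pos: [0.5434, 0.013, 0.3243]
tcp_rot: [0.999, -0.033, 0.001, 0.0]
contact_force: [0.5, 0.0, 0.0]
opening: -0.002
[-30.82619668 -28.11894793] [0.4933836  0.03042615 0.04819475]
```

View pics/w18.png

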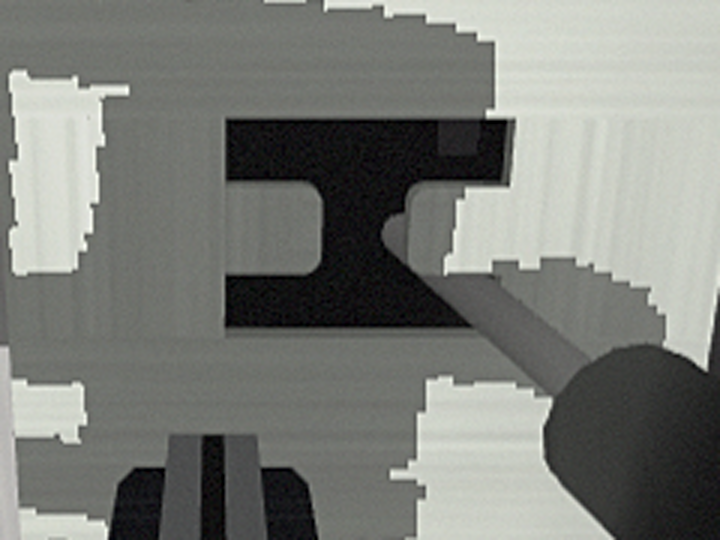

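View pics/s18.png

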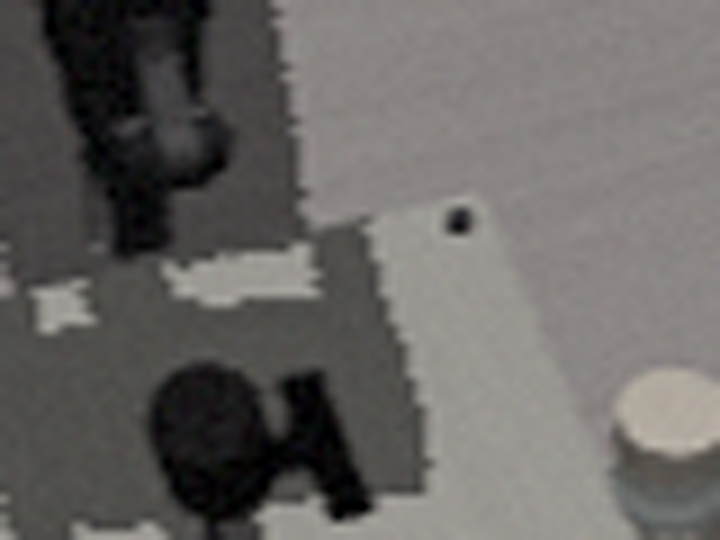

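```bash
python3 -m jog '[{"grip":1,"x":0,"y":0,"z":-20,"rx":0,"ry":0,"rz":0},{"grip":1,"x":0,"y":0,"z":-40,"rx":0,"ry":0,"rz":0},{"grip":1,"x":-1,"y":-30,"z":0,"rx":0,"ry":0,"rz":0},{"grip":1,"x":-1,"y":-35,"z":0,"rx":0,"ry":0,"rz":0},{"grip":1,"x":-2,"y":-35,"z":0,"rx":0,"ry":0,"rz":0},{"grip":1,"x":-2,"y":-35,"z":0,"rx":0,"ry":0,"rz":0},{"grip":1,"x":-2,"y":-35,"z":0,"rx":0,"ry":0,"rz":0},{"grip":1,"x":-1,"y":-20,"z":0,"rx":0,"ry":0,"rz":0}]'
python3 -m jog '[{"grip":1,"x":0,"y":-30,"z":0,"rx":0,"ry":0,"rz":0},{"grip":1,"x":0,"y":-18,"z":0,"rx":0,"ry":0,"rz":0},{"grip":1,"x":0,"y":0,"z":0,"rx":0,"ry":0,"rz":0},{"grip":1,"x":0,"y":0,"z":0,"rx":0,"ry":0,"rz":0}]'
python3 - <<'E'
from h import *
from plant import get_state
s=get_state(); print(sh(s["eef_pos"]),s["eef_pos"][2],s["contact_force"])
snap("wrist","w19");snap("scene","s19",(250,140,160,120),5);snap("top","t19",(265,165,120,90),6)
E
```

```text
time: 15.48
eef_pos: [0.5491, 0.206, 0.3849]
tcp_rot: [0.999, -0.032, 0.002, -0.001]
contact_force: [1.0, -1.2, -0.3]
opening: -0.004
time: 15.82
eef_pos: [0.5522, 0.2518, 0.3842]
tcp_rot: [0.999, -0.032, 0.001, -0.0]
contact_force: [0.2, 0.7, -0.5]
opening: -0.002
[-37.74939429 210.72681706] 0.38423554831386386 [ 0.16660326  0.74855316 -0.51126523]
```

View pics/t19.png

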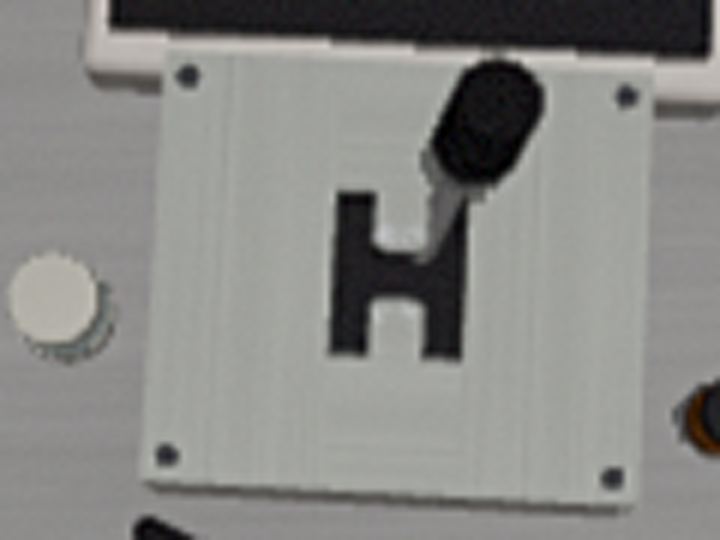

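View pics/s19.png

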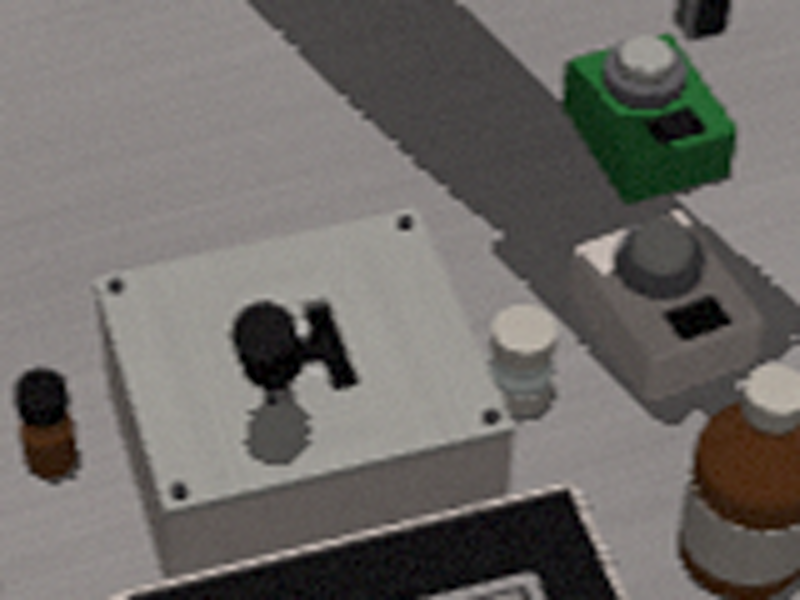

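View pics/w19.png

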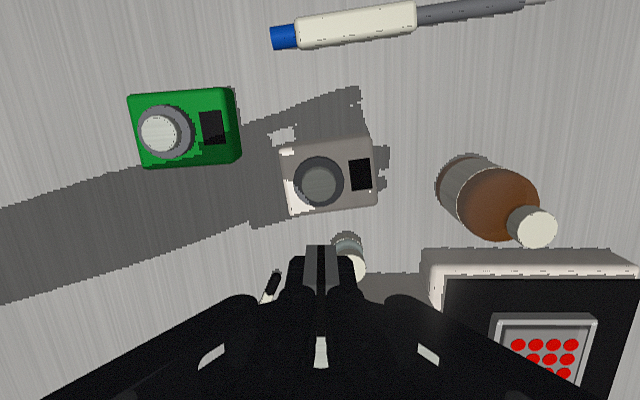

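```bash
python3 - <<'E'
from h import *
def w(p): 
    ps=np.array(p)/1000; co,s=np.cos(PSI),np.sin(PSI)
    return np.array([G[0]+co*ps[0]-s*ps[1],G[1]+s*ps[0]+co*ps[1],ps[2]])
S=load("s19");T=load("t19")
def pr(c,p,o,k):
    q=c["intrinsics"]@(np.array(c["R"])@w(p)+np.array(c["t"])); return ((q[:2]/q[2]-o)+.5)*k-.5
for nm,c,o,k in(("scene",S,np.array([250,140]),5),("top",T,np.array([265,165]),6)):
    print(nm,"slotend corners",pr(c,(29,-23,90),o,k).round(),pr(c,(29,-9,90),o,k).round(),"screw FR",pr(c,(66,-76,90),o,k).round(),"BL",pr(c,(-66,76,90),o,k).round())
    for fx in(20,22,24):
        d=np.array([fx,-16,80.]);d/=np.linalg.norm(d); P=lambda s:np.array([0,0,10])+d*s
        print(fx,"plate",pr(c,(fx,-16,90),o,k).round(),"knob top",pr(c,P(170),o,k).round(1),"bot",pr(c,P(130),o,k).round(1))
for nm,c,b in(("s",S,(294,196,24,28)),("t",T,(334,170,26,30))):
    u,v,ww,h=b; m=np.zeros(c["frame"].shape[:2],np.uint8); m[v:v+h,u:u+ww]=c["frame"][v:v+h,u:u+ww].max(2)<(45)
    n,l,st,ce=cv2.connectedComponentsWithStats(m)
    for i in np.argsort(-st[1:,4])[:3]+1: print(nm,ce[i],st[i])
a=S["frame"][192:232,285:335,::-1]; cv2.imwrite("pics/s19z.png",cv2.resize(a,None,fx=14,fy=14,interpolation=cv2.INTER_CUBIC))
a=T["frame"][168:228,310:370,::-1]; cv2.imwrite("pics/t19z.png",cv2.resize(a,None,fx=9,fy=9,interpolation=cv2.INTER_CUBIC))
E
```

```text
scene slotend corners [266. 405.] [294. 399.] screw FR [177. 491.] BL [403. 222.]
20 plate [275. 388.] knob top [248.3 314.9] bot [261.4 350.2]
22 plate [276. 391.] knob top [251.  322.3] bot [263.4 355.7]
24 plate [278. 394.] knob top [253.8 329.8] bot [265.4 361.3]
top slotend corners [464. 195.] [424. 193.] screw FR [621.  97.] BL [162. 455.]
20 plate [443. 219.] knob top [506.6 119.4] bot [475.5 168.1]
22 plate [443. 214.] knob top [506.4 108.2] bot [475.3 159.8]
24 plate [443. 208.] knob top [506.   97.3] bot [475.1 151.7]
s [306.42857143 208.6       ] [297 201  21  17 245]
s [304.  219.5] [304 219   1   2   2]
t [345.64230769 185.03461538] [337 175  18  21 260]
t [347.75409836 170.72131148] [334 170  26   3  61]
t [342. 199.] [342 199   1   1   1]
```

View pics/s19z.png

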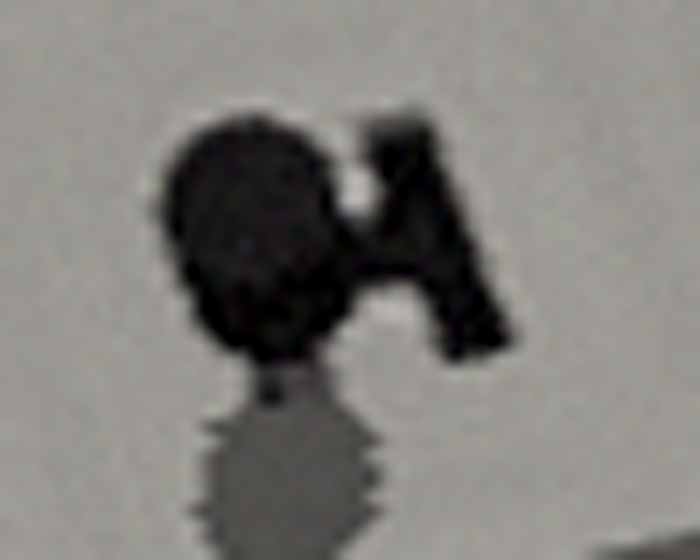

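View pics/t19z.png

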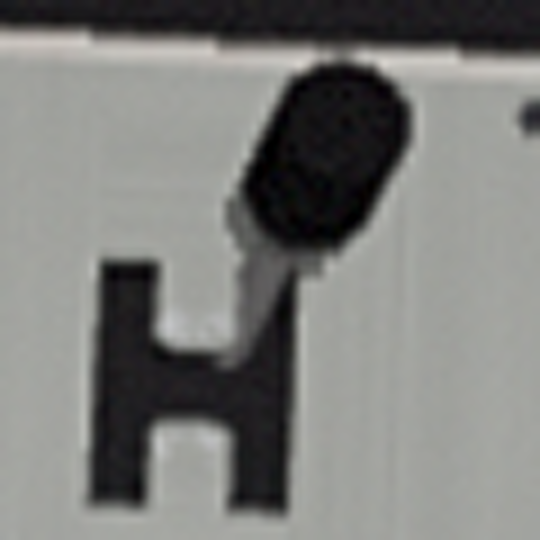

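Both views put the stem at about 24 mm forward (top 24.3, scene 24.4; home is 24), so third is home and holding. The jar and vial have not moved. Now refining the button position from the wrist view, where it is at (319,182).

```bash
python3 - <<'E'
from h import *
c=load("w19")
g=cv2.cvtColor(c["frame"],cv2.COLOR_RGB2GRAY)
hc=cv2.HoughCircles(cv2.medianBlur(g[140:230,270:380],3),cv2.HOUGH_GRADIENT,1,10,param1=60,param2=12,minRadius=12,maxRadius=32)
print(hc[0][:4]+[270,140,0] if hc is not None else None)
for uv in((320,182),): print(onz(c,uv,.062).round(4), onz(c,(318.5,181),.052).round(4))
cv2.imwrite("pics/w19z.png",cv2.resize(c["frame"][130:230,265:385,::-1],None,fx=5,fy=5))
E
```

```text
[[318.5        180.5         25.20000076]
 [317.5        169.5         31.39999962]
 [326.5        187.5         25.70000076]
 [308.5        187.5         26.79999924]]
[0.5519 0.254  0.062 ] [0.5504 0.2525 0.052 ]
```

View pics/w19z.png

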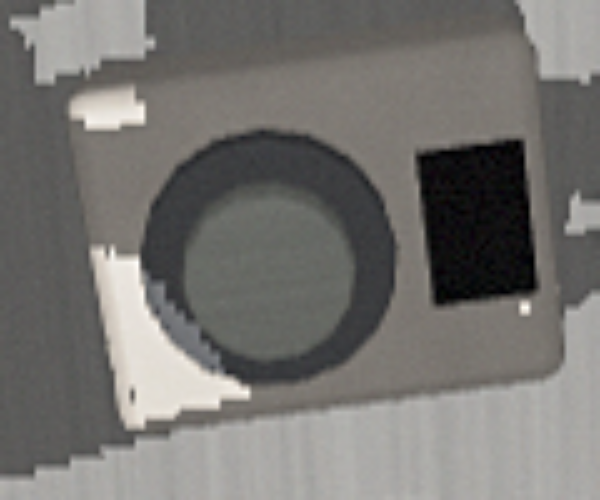

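Three measurements agree on (0.551±0.002, 0.252±0.002), and the fingertip is at (0.552, 0.252). Descending.

```bash
python3 -m jog '[{"grip":1,"x":-1,"y":0,"z":15,"rx":0,"ry":0,"rz":0},{"grip":1,"x":0,"y":0,"z":30,"rx":0,"ry":0,"rz":0},{"grip":1,"x":0,"y":0,"z":35,"rx":0,"ry":0,"rz":0},{"grip":1,"x":0,"y":0,"z":30,"rx":0,"ry":0,"rz":0},{"grip":1,"x":0,"y":0,"z":20,"rx":0,"ry":0,"rz":0},{"grip":1,"x":0,"y":0,"z":8,"rx":0,"ry":0,"rz":0},{"grip":1,"x":0,"y":0,"z":0,"rx":0,"ry":0,"rz":0},{"grip":1,"x":0,"y":0,"z":0,"rx":0,"ry":0,"rz":0}]'
python3 - <<'E'
from h import *
snap("scene","s20",(250,100,160,120),5);snap("wrist","w20")
E
```

```text
time: 16.63
eef_pos: [0.551, 0.2503, 0.2466]
tcp_rot: [0.999, -0.033, 0.001, -0.0]
contact_force: [0.5, -0.4, 0.6]
opening: 0.003
```

View pics/s20.png

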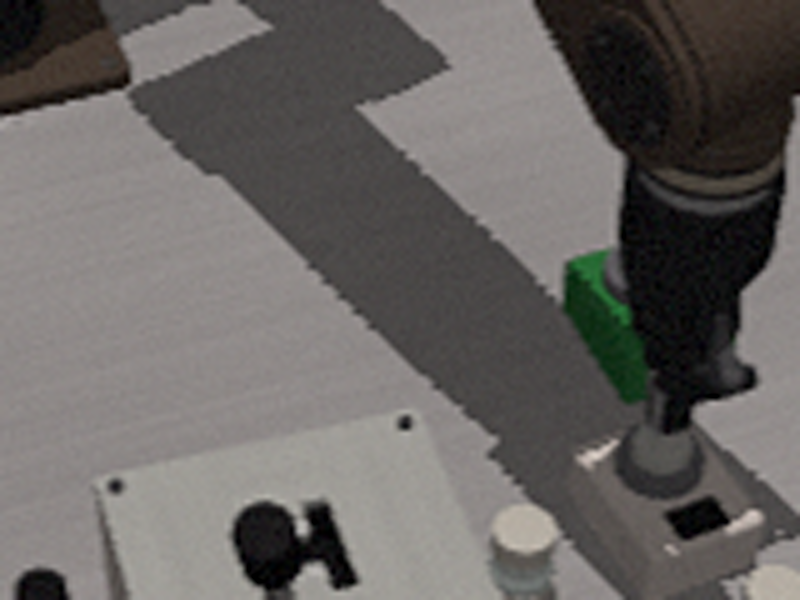

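View pics/w20.png

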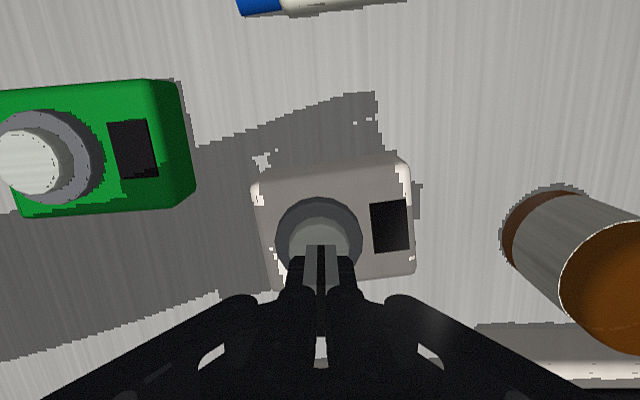

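```bash
python3 -c "
from h import *
c=load('w20'); print(onz(c,(319.5,244.5),.062))"
python3 -m jog '[{"grip":1,"x":0,"y":-1.5,"z":5,"rx":0,"ry":0,"rz":0},{"grip":1,"x":0,"y":0,"z":4,"rx":0,"ry":0,"rz":0},{"grip":1,"x":0,"y":0,"z":0,"rx":0,"ry":0,"rz":0}]'
python3 -m jog '[{"grip":1,"x":0,"y":0,"z":3,"rx":0,"ry":0,"rz":0},{"grip":1,"x":0,"y":0,"z":2,"rx":0,"ry":0,"rz":0},{"grip":1,"x":0,"y":0,"z":0,"rx":0,"ry":0,"rz":0}]'
```

```text
[0.55101577 0.25525515 0.062     ]
time: 16.98
eef_pos: [0.5503, 0.2524, 0.2366]
tcp_rot: [0.999, -0.033, -0.0, 0.0]
contact_force: [1.4, -0.2, -0.5]
opening: -0.002
time: 17.23
eef_pos: [0.5506, 0.2525, 0.2319]
tcp_rot: [0.999, -0.033, 0.0, -0.0]
contact_force: [-1.4, 0.3, 3.7]
opening: 0.001
```

```bash
python3 -m jog '[{"grip":1,"x":0,"y":0,"z":1.5,"rx":0,"ry":0,"rz":0},{"grip":1,"x":0,"y":0,"z":1,"rx":0,"ry":0,"rz":0},{"grip":1,"x":0,"y":0,"z":0,"rx":0,"ry":0,"rz":0}]'
python3 -m jog '[{"grip":1,"x":0,"y":0,"z":1,"rx":0,"ry":0,"rz":0},{"grip":1,"x":0,"y":0,"z":0,"rx":0,"ry":0,"rz":0}]'
```

```text
time: 17.48
eef_pos: [0.5506, 0.2525, 0.2296]
tcp_rot: [0.999, -0.033, 0.0, -0.0]
contact_force: [-1.1, 0.8, 4.6]
opening: -0.001
time: 17.65
eef_pos: [0.5508, 0.2526, 0.2294]
tcp_rot: [0.999, -0.033, 0.0, -0.0]
contact_force: [-3.1, 0.3, 8.1]
opening: -0.002
```

```bash
python3 -m jog '[{"grip":1,"x":0,"y":0,"z":0.7,"rx":0,"ry":0,"rz":0},{"grip":1,"x":0,"y":0,"z":0,"rx":0,"ry":0,"rz":0},{"grip":1,"x":0,"y":0,"z":0,"rx":0,"ry":0,"rz":0}]'
```

```text
time: 17.9
eef_pos: [0.5508, 0.2526, 0.2294]
tcp_rot: [0.999, -0.033, -0.0, -0.0]
contact_force: [-4.3, -0.1, 11.3]
opening: -0.002
```

The button is bottomed: z stopped at 0.2294 while the force rose to 11 N. Now releasing it and rising clear.

```bash
python3 -m jog '[{"grip":1,"x":0,"y":0,"z":-4,"rx":0,"ry":0,"rz":0},{"grip":1,"x":0,"y":0,"z":-10,"rx":0,"ry":0,"rz":0},{"grip":1,"x":0,"y":0,"z":-25,"rx":0,"ry":0,"rz":0},{"grip":1,"x":0,"y":0,"z":-35,"rx":0,"ry":0,"rz":0},{"grip":1,"x":0,"y":0,"z":-35,"rx":0,"ry":0,"rz":0},{"grip":1,"x":0,"y":0,"z":-30,"rx":0,"ry":0,"rz":0},{"grip":1,"x":0,"y":0,"z":-15,"rx":0,"ry":0,"rz":0},{"grip":1,"x":0,"y":0,"z":0,"rx":0,"ry":0,"rz":0}]'
python3 -m jog '[{"grip":1,"x":-20,"y":-20,"z":0,"rx":0,"ry":0,"rz":0},{"grip":1,"x":-20,"y":-20,"z":0,"rx":0,"ry":0,"rz":0},{"grip":1,"x":0,"y":0,"z":0,"rx":0,"ry":0,"rz":0},{"grip":1,"x":0,"y":0,"z":0,"rx":0,"ry":0,"rz":0}]'
python3 - <<'E'
from h import *
snap("scene","s21");snap("wrist","w21");c=snap("top","t21",(165,80,310,200),2)
d=cv2.absdiff(load("top0")["frame"],c["frame"]); T=c
m=np.zeros(c["frame"].shape[:2],np.uint8);m[170:200,334:360]=c["frame"][170:200,334:360].max(2)<45
n,l,st,ce=cv2.connectedComponentsWithStats(m);i=1+np.argmax(st[1:,4]);print(ce[i],st[i])
E
```

```text
time: 18.57
eef_pos: [0.5513, 0.2525, 0.3869]
tcp_rot: [0.999, -0.033, 0.005, -0.001]
contact_force: [0.5, -0.4, 1.0]
opening: 0.002
time: 18.9
eef_pos: [0.512, 0.2955, 0.3792]
tcp_rot: [0.999, -0.032, -0.002, 0.001]
contact_force: [-0.3, 0.6, 0.3]
opening: 0.003
[345.62692308 185.01538462] [337 175  18  21 260]
```

View pics/s21.png

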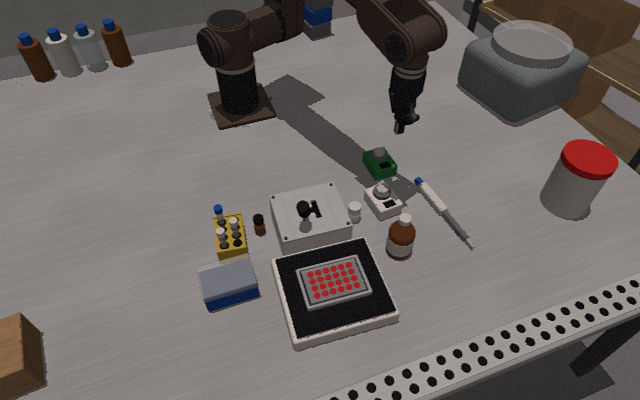

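View pics/t21.png

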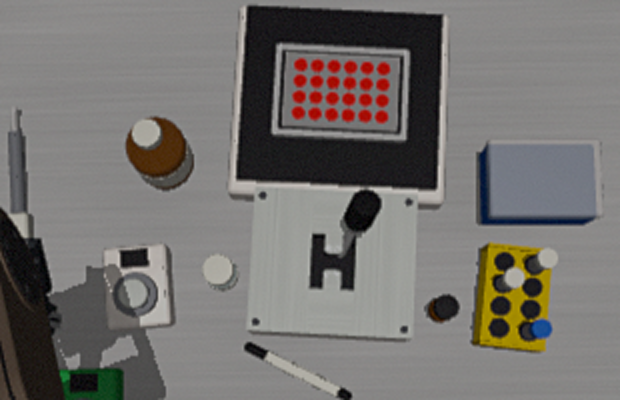

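View pics/w21.png

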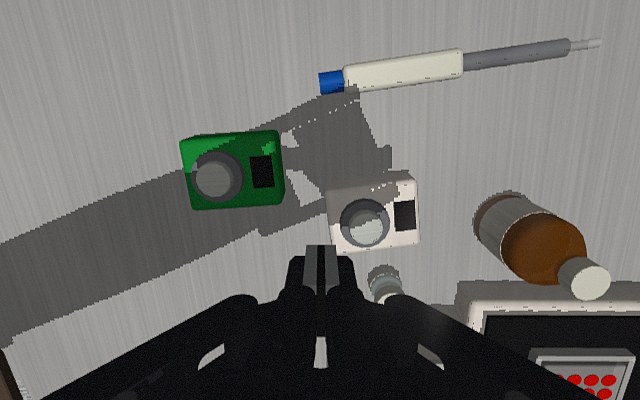

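The lever is unmoved in third: its blob in the top view is at (345.6,185.0), the same as before the press. The labware is where it started, the button is up, and the arm is clear with no contact force. Handing in.

```bash
python3 -c "
from plant import sign_off
print(sign_off())"
```

```text
the job is handed in; nothing more can be done
None
```

The shaker is in third gear, and the start button on the white pod was then pressed fully down and released. I handed the job in at about 19 s; sign-off reports no verdict.

**Lever:** With the closed fingertips I pushed it back along the left leg to the crossbar, across to the right leg, then forward until the stop was felt. Force rose from about 2 N to 6 N at the end. After I backed off, the top and scene views put the stem 24.3 and 24.4 mm forward, against 24 mm for home. The lever had not moved after the button press.

**Button:** I chose the white pod, not the green one. The fingertips stopped at about 56 mm above the table, the fully-down height, while the force climbed from 8 to 11 N. The last images show the button up and the arm clear of everything.

**Labware:** In the last images everything in view is where it started. The top view was partly blocked by the arm on the far left, where the scene and wrist views show the pipette.

**Disagreements:**
- At the forward stop the fingertips were at 20 mm instead of the 11 mm I had calculated. I relied on the force and the camera views there.
- Estimates of the button's centre differed by up to 6 mm between views. I used a middle value, and the press landed on the button.

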